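# Jack the gauges out of their wells and lay them out

## Robot

A 6-joint arm with a two-finger parallel gripper is mounted at the origin on the work surface. World frame = base frame: x ahead of the robot, y to its left, z up, the work surface at z = 0. Lengths are in m, angles in rad, forces in N, time in s.
With the tool pointing down it reaches from about 0.375 to 0.9 m from the base axis. Payload 3.1 kg.
Tool frame: the origin (TCP) lies at the very end of the fingers, on their centre line; the grasp point (between the pads) lies 19 mm behind it (manip.tcp_to_grasp is the distance from the TCP to the grasp point, in m); z points along the fingers, y is the line along which they close (so a half turn about z gives the same grasp; the last joint's range is limited). The gripper opens to 85 mm and grips with 20 to 120 N. Pads are 22 mm wide; open, the fingers measure 114 mm over their backs; the gripper's body (76 mm by 85 mm) begins 54 mm behind the grasp point. The pads swing forward as they close: fully open they stand 13 mm farther back than shut.
Start: joints at [1.087, 0.527, 1.433, -0, 1.181, -0.178], TCP at [0.188, 0.596, 0.231] pointing down, gripper open.
Joint ranges: [-3.08, 3.08], [-0.75, 2.2], [0.22, 2.44], [-1.43, 4.57], [0, 2.65], [-2.85, 2.85]. Speed limits (rad/s): [2.79, 2.79, 3.14, 3.14, 3.14, 3.14].

## Interface

Orientations are given as a unit quaternion [x, y, z, w].
In Python, from station import manip gives the robot as it stands. The module is installed in compiled form; this text tells all that it offers.
- The arm moves only by the tool step_arm, never from a script. Its argument "commands" is one flat list of numbers, 6 for each row, row after row: the shift along the tool's x, y, z in m, then the turn, a rotation vector about the tool's x, y, z in degrees. A call has exactly 10 rows; each row is the pose to reach, as a shift and turn from the pose commanded when the call began, along the tool's axes at that moment; what a row does not reach only later rows make up. A row lasts 1/10 s, in which the tool goes at most 50 mm and 8.59 degrees, less where a joint would pass 70% of its speed; a pose out of reach is approached as far as the arm can. A call with a gripper value outside its range is refused whole. "jaw" is the opening in per cent of the stroke, from 0 (shut) to 100 (fully open), set as the call begins (left out, the last holds). The fingers move at their own pace and stop on an object; "grip_force" is the grip in N (left out, the last holds). Time passes only in rows, so rows that repeat a pose let the fingers close, or fill a call up. It gives the time, the measured TCP pose, the force, the opening and the grip force at its end, in the units of the state.
- manip.sense(): the state, without advancing time (a new reading comes with each control period).
- manip.snapshot(name): name is "scene" or "top"; returns a dict with "pixels" (420x560x3 uint8, blue, green, red), "fx", "fy", "cx", "cy" (pixels), "k1" (the pictures are not rectified: a ray, as slopes to the right and down, at radius r is drawn at 1 + k1 r^2 times it, then the intrinsics apply), "R" (3x3) and "t" (3): a world point X has camera coordinates R X + t. Camera axes: x right, y down, z forward; pixel columns grow to the right and rows downward; lengths in m; the calibration is good to about 2 mm. A picture is of the moment at which its call begins. There is no depth.
- manip.sign_off(): hands the job in; it is judged then, once.
The state is a dict: "t": time; "q": joint angles; "qd": joint speeds; "tau": joint torques, N m; "tcp_pos": TCP position; "tool_rot": TCP orientation; "force": force on the tool from outside, world axes, zero at the start; "ft_torque": the same for the moment, N m; "finger_gap": opening from 0.0 (shut) to 1.0 (fully open); "gripper_force": force on a finger pad.
Only numpy, scipy, OpenCV 4.12 (cv2) and the standard library are available. Lean on these libraries where they do the work, as an engineer would, in place of code of your own. Each camera call takes 0.05 s, during which the arm holds its last target. There are 200 camera calls.

## Task

The gauge bars sit sunk in the wells of the gauge lift. Take the steel bar out of its holder, stand it in the holes of the ring collar and lever the collar round anticlockwise (seen from above), moving the bar from hole to hole as the guard requires, until the lift is fully up against its top stop. At the end the lift stays up, the bar stands in its holder again and every gauge is in the grey tray (standing or lying); leave the case, the oil bottle and the try square where they are.

Things in the scene. Friction and masses are not known exactly. Their poses are not given: they have to be found in the camera images.
- store: Gauge lift, fixed: grey steel block 48 (x) x 194 (y) mm, top 93 mm above the table, with four open square wells 28 x 28 mm in a row at y = -135, -89, -43, +3 mm, x = 0, and at its +y end the ring-collar jack (axis at y = +105 mm), all on a dark foot plate 150 x 350 x 10 mm. Origin: centre of the plate's underside, z up, y along the plate; block from y = -163 to +31 mm
- jack_axis (a point): Point on the jack's upright axis level with the collar's top face (46 mm above the table), axes as the gauge lift's. A fixed grey guard, top 61 mm above the table, covers the collar's +x half: a bar in a hole can travel about 70 degrees either side of the lift's -x direction, then meets the guard. Brass spindle in the middle, 32 mm thick, top 56 to 91 mm above the table
- ring (a joint): Angle of the steel ring collar (130 mm across, top face 46 mm above the table), rad; grows anticlockwise seen from above and so raises the lift by 5.6 mm per rad; 6.3 is the top stop; starts at 0 to 1. It is stiff (about 0.4 N m) and stays where it is left
- hole0 (a point): Centre of the mouth of one of the collar's six open-topped holes (46 mm above the table, 48 mm from the jack's axis, 19 mm wide, 24 mm deep, floor 22 mm above the table); turns with the collar, the others follow at 60 degree steps about the axis
- lift (a joint): Height of the lift's floor plates inside the wells, m: 0 at the bottom, 0.035 at the top stop (ring at 6.3). At 0 the gauges' tops lie 6 mm below the block's top face, at 0.035 they stand 29 mm proud of it
- bar_mid (a point): Middle of the plain round steel bar (14 mm diameter, 150 mm long, 170 g, flat ends with a small chamfer), which at first stands upright in the holder; z along the bar
- bar_foot (a point): Centre of the bar's lower end, 75 mm below its middle
- holder: Wooden bar holder fixed to the table: a square upright socket 40 x 40 mm, top 70 mm above the table, on a plate 90 x 90 x 10 mm; bore 24 x 24 mm with its floor 10 mm above the table. Origin: centre of the underside, z up
- tray: Grey sheet-metal tray fixed to the table, 150 (x) x 210 (y) mm outside, 32 mm high, walls and floor 5 mm. Origin: centre of the underside
- gauge0_mid (a point): Centre (half-way up) of a square steel gauge bar, 24 x 24 x 75 mm, 300 g, z along its length, x and y square to its faces; stands in one of the wells. Two to four of the four gauges are there; an absent one reads None
- gauge1_mid (a point): Centre (half-way up) of a square steel gauge bar, 24 x 24 x 75 mm, 300 g, z along its length, x and y square to its faces; stands in one of the wells. Two to four of the four gauges are there; an absent one reads None
- gauge2_mid (a point): Centre (half-way up) of a square steel gauge bar, 24 x 24 x 75 mm, 300 g, z along its length, x and y square to its faces; stands in one of the wells. Two to four of the four gauges are there; an absent one reads None
- gauge3_mid (a point): Centre (half-way up) of a square steel gauge bar, 24 x 24 x 75 mm, 300 g, z along its length, x and y square to its faces; stands in one of the wells. Two to four of the four gauges are there; an absent one reads None
- case: Bystander: closed dark wooden instrument case 100 x 170 x 35 mm; origin at the centre of its underside
- oil: Bystander: white plastic oil bottle, 52 mm across, 120 mm high; origin at the centre of its underside
- square: Bystander: engineer's try square lying flat, stock 20 x 100 x 14 mm, blade 130 mm long along x; origin at the middle of the stock's underside
Things that resemble listed ones, but are neither listed nor needed, are in the scene too. There is more than one size of the holder; the one meant has the size given above.

How it is judged:
On the way, in this order (a step that is already met when the one before it is completed fails the run):
1. the bar stands in a hole of the ring collar (horizontal distance between bar_foot and jack_axis between 0.038 and 0.056 m and z of bar_foot in the frame of jack_axis below -0.008 m), for 0.1 s.
2. the collar is turned by the bar in a hole, to half way or beyond (value of joint ring above 3.1 rad and horizontal distance between bar_foot and jack_axis below 0.056 m and z of bar_foot in the frame of jack_axis below -0.008 m), for 0.05 s.
3. the lift is fully up at its stop (value of joint lift above 0.0335 m), for 0.2 s.
At the end, for the whole second after the job is handed in: The lift is still up (within 2 mm of its top stop), the bar stands in the holder's socket (its foot less than 10 mm above the socket's floor), and every gauge that is present is in the tray, standing or lying, with its centre inside the walls and less than 62 mm above the table (x of bar_foot in the frame of holder between -0.014 and 0.014 m and y of bar_foot in the frame of holder between -0.014 and 0.014 m and z of bar_foot in the frame of holder below 0.02 m and value of joint lift above 0.033 m and x of gauge0_mid in the frame of tray between -0.072 and 0.072 m and y of gauge0_mid in the frame of tray between -0.102 and 0.102 m and z of each of gauge0_mid, gauge1_mid, gauge2_mid, gauge3_mid in the frame of tray below 0.062 m and x of gauge1_mid in the frame of tray between -0.072 and 0.072 m and y of gauge1_mid in the frame of tray between -0.102 and 0.102 m and x of gauge2_mid in the frame of tray between -0.072 and 0.072 m and y of gauge2_mid in the frame of tray between -0.102 and 0.102 m and x of gauge3_mid in the frame of tray between -0.072 and 0.072 m and y of gauge3_mid in the frame of tray between -0.102 and 0.102 m); the robot touches nothing.
It fails at once if the instrument case is pushed more than 30 mm (distance of case from where it was at the start of the episode above 0.03 m).
It fails at once if the oil bottle is pushed more than 30 mm (distance of oil from where it was at the start of the episode above 0.03 m).
It fails at once if the try square is pushed more than 30 mm (distance of square from where it was at the start of the episode above 0.03 m).
Of gauge0, gauge1, gauge2, gauge3 only 2 to 4 are there at a start; the rules pass over those that are not, and their reading is None.
At some moment in a run one of gauge0, gauge1, gauge2, gauge3 may be knocked a few centimetres aside while the robot is not near it.
It also fails if it takes over 208 s, if anything falls off the work surface, if the arm or the gripper's body presses on something with over 40 N, if the wrist force passes 120 N, or if a joint passes its speed limit or range.

## Working session

There is one attempt and no reset: what is moved stays moved. The work goes in short steps, Python scripts to look and compute and a tool call to move; the robot and the scene stay as the last step left them, time stands still between calls to the robot, and variables do not carry over. Pictures are saved under pics/ and viewed, at most 14 in all, crops included, and the job is handed in when it is done.

Besides the shell and the picture viewer there is one more tool, called as name(argument=value, ...) on one line, values as JSON. step_arm: Moves the arm, as the interface text tells. Its arguments: {"type":"object","properties":{"commands":{"type":"array","items":{"type":"number"}},"jaw":{"type":"number"},"grip_force":{"type":"number"}},"required":["commands"]}

```bash
mkdir -p pics; cat > h.py <<'E'
import numpy as np, cv2
from station import manip
def snap(n,f=None):
    s=manip.snapshot(n)
    if f: cv2.imwrite('pics/'+f,s['pixels'])
    return s
def proj(s,X):
    c=np.array(s['R'])@np.array(X,float)+np.array(s['t']); a=c[:2]/c[2]; a=a*(1+s['k1']*(a@a))
    return np.array([s['fx']*a[0]+s['cx'],s['fy']*a[1]+s['cy']])
def ray(s,u,v):
    d=np.array([(u-s['cx'])/s['fx'],(v-s['cy'])/s['fy']]); a=d.copy()
    for _ in range(20): a=d/(1+s['k1']*(a@a))
    R=np.array(s['R']); return -R.T@np.array(s['t']), R.T@np.array([a[0],a[1],1.])
def onz(s,u,v,z):
    o,d=ray(s,u,v); return o+d*(z-o[2])/d[2]
def tri(s1,p1,s2,p2):
    A=0;b=0
    for s,p in((s1,p1),(s2,p2)):
        o,d=ray(s,*p); d=d/np.linalg.norm(d); P=np.eye(3)-np.outer(d,d); A=A+P; b=b+P@o
    return np.linalg.solve(A,b)
E
python3 - <<'E'
from h import *
for n in('scene','top'):
    s=snap(n,n+'0.png'); print(n,s['fx'],s['k1'],-np.array(s['R']).T@s['t'],np.array(s['R']).round(2).tolist())
print(manip.sense())
E
```

```text
scene 464.1024022648007 -0.09701065147017937 [ 1.06306587 -0.57952608  1.29679948] [[0.81, 0.58, 0.0], [0.5, -0.69, -0.53], [-0.31, 0.43, -0.85]]
top 396.4640734881545 -0.026260042584128035 [0.46300937 0.048806   1.13019404] [[0.02, -1.0, -0.02], [-0.99, -0.02, -0.15], [0.15, 0.03, -0.99]]
{'t': 0.1, 'q': array([ 1.08751217e+00,  5.28371301e-01,  1.43376084e+00,  1.46371959e-05,
        1.18141449e+00, -1.78477220e-01]), 'qd': array([-1.35466718e-04, -1.98153852e-03, -2.85803704e-03, -1.28843318e-04,
        2.01647615e-03, -4.18713242e-05]), 'tau': array([ 9.04005719e-05, -4.43311000e+01, -1.78588110e+01, -1.78382684e-04,
        3.90464542e-03,  2.05270403e-06]), 'tcp_pos': array([0.18722091, 0.59563013, 0.23043689]), 'tool_rot': array([ 1.51816858e-01,  9.88408158e-01, -9.21790342e-04, -3.23799659e-04]), 'force': array([-0.40661284, -0.26208443, -0.36186759]), 'ft_torque': array([-0.03347086,  0.02192709,  0.01338512]), 'gripper_force': 0.0, 'finger_gap': 0.9992500484079946}
```

View pics/scene0.png

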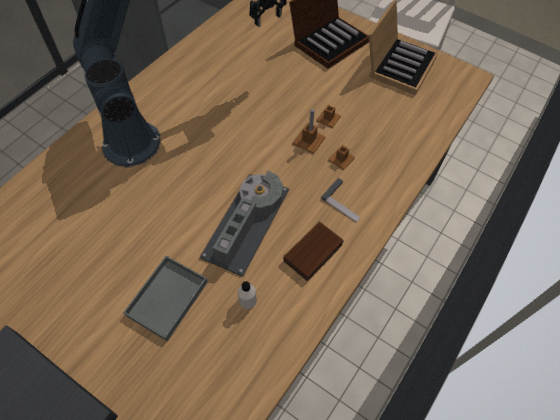

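View pics/top0.png

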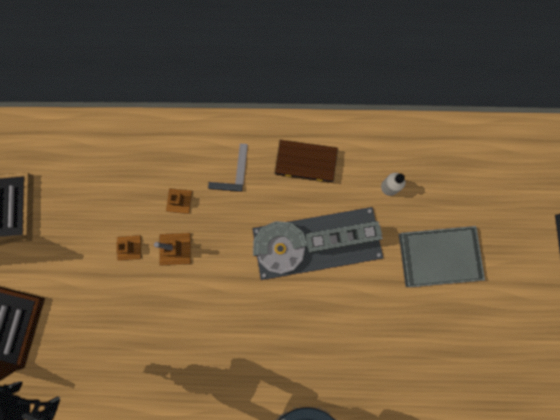

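```bash
python3 - <<'E'
import cv2,numpy as np
t=cv2.imread('pics/top0.png'); s=cv2.imread('pics/scene0.png')
a=cv2.resize(t[200:285,240:395],(800,439),interpolation=cv2.INTER_CUBIC)
cv2.imwrite('pics/c1.png',a)
b=cv2.resize(s[95:275,195:375],(600,600),interpolation=cv2.INTER_CUBIC)
cv2.imwrite('pics/c2.png',b)
E
```

```text
(no output)
```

View pics/c1.png

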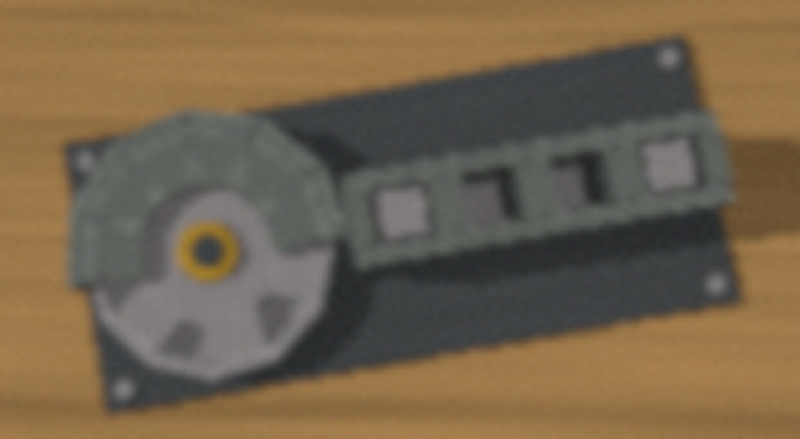

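View pics/c2.png

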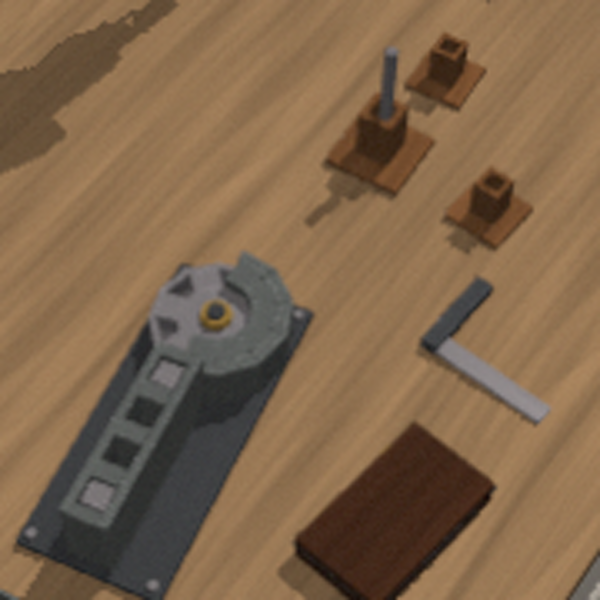

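```bash
python3 - <<'E'
from h import *
s=snap('top');c=snap('scene')
f=lambda u,v:((u+.5)*155/800-.5+240,(v+.5)*85/439-.5+200)
g=lambda u,v:((u+.5)*.3-.5+195,(v+.5)*.3-.5+95)
P=np.array([onz(s,*f(*p),.010) for p in [(68,145),(685,38),(740,298),(110,410)]])
S=np.array([onz(s,*f(*p),.011) for p in [(85,160),(670,57),(717,284),(123,390)]])
for Q in(P,S):
    print(Q.round(4)[:,:2].tolist(),Q.mean(0).round(4)); d=(Q[0]-Q[1]+Q[3]-Q[2]); print('yaw',np.degrees(np.arctan2(-d[0],d[1])), np.linalg.norm(Q[0]-Q[1]),np.linalg.norm(Q[0]-Q[3]))
print('spindle xy @.06',onz(s,*f(208,251),.06), 'tri',tri(s,f(208,251),c,g(215,314)))
print('g near tops',tri(s,f(403,211),c,g(167,373)),tri(s,f(670,165),c,g(97,494)))
for p in [(182,338),(277,315)]: print('hole',onz(s,*f(*p),.046))
# tray & holder masks
im=s['pixels'];hsv=cv2.cvtColor(im,cv2.COLOR_BGR2HSV)
a=im[215:300,390:500]; b=im[180:280,100:210]
cv2.imwrite('pics/c3.png',np.hstack([cv2.resize(b,(400,364),interpolation=cv2.INTER_CUBIC),cv2.resize(a,(400,364),interpolation=cv2.INTER_CUBIC)]))
E
```

```text
[[0.5854, 0.1618], [0.6515, -0.1777], [0.5093, -0.2058], [0.442, 0.1342]] [ 0.5471 -0.0219  0.01  ]
yaw 11.114314144008922 0.3458718219531422 0.14610509993459792
[[0.5772, 0.152], [0.6406, -0.1691], [0.5166, -0.1932], [0.4528, 0.1274]] [ 0.5468 -0.0207  0.011 ]
yaw 11.207143815926292 0.32735252396799425 0.12682910440423237
spindle xy @.06 [0.5258732  0.08166148 0.06      ] tri [0.52577171 0.08130003 0.05025804]
g near tops [ 0.54597843 -0.01828476  0.08963594] [ 0.57228732 -0.15368558  0.08890878]
hole [0.48082008 0.09469531 0.046     ]
hole [0.49390921 0.04501464 0.046     ]
```

View pics/c3.png

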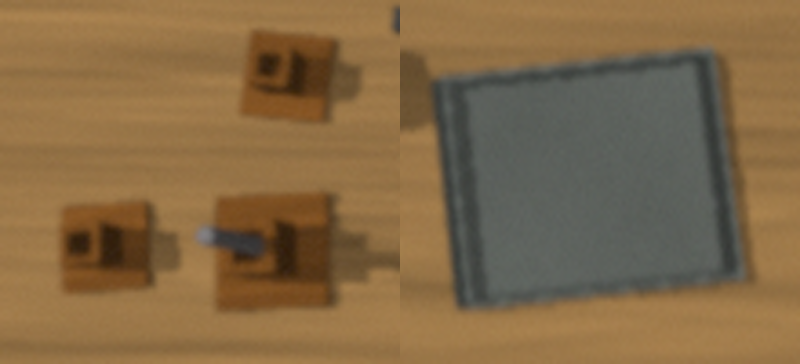

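```bash
python3 - <<'E'
from h import *
s=snap('top');c=snap('scene')
f=lambda u,v:((u+.5)*.275-.5+100,(v+.5)*100/364-.5+180)
k=lambda u,v:((u-400+.5)*.275-.5+390,(v+.5)*85/364-.5+215)
g=lambda u,v:((u+.5)*.3-.5+195,(v+.5)*.3-.5+95)
def show(n,Q):
    print(n,Q.round(4)[:,:2].tolist(),Q.mean(0).round(4)); d=(Q[0]-Q[1]+Q[3]-Q[2]); print('yaw',np.degrees(np.arctan2(-d[0],d[1])), np.linalg.norm(Q[0]-Q[1]),np.linalg.norm(Q[0]-Q[3]))
show('holder',np.array([onz(s,*f(*p),.010) for p in [(217,196),(331,194),(334,308),(216,310)]]))
show('tray',np.array([onz(s,*k(*p),.032) for p in [(432,78),(716,49),(748,280),(460,308)]]))
print('bartop',onz(s,*f(206,236),.16),tri(s,f(206,236),c,g(391,52)),onz(c,*g(391,52),.16))
# scene holder plate corners
show('holder scene',np.array([onz(c,*g(*p),.010) for p in [(362,95),(327,162),(396,193),(434,148)]]))
print(manip.sense()['tool_rot'],manip.tcp_to_grasp)
E
```

```text
holder [[0.5633, 0.4295], [0.5667, 0.3391], [0.4782, 0.3317], [0.4744, 0.4242]] [0.5207 0.3811 0.01  ]
yaw 2.267325957026969 0.09055162593673965 0.08898725148229829
tray [[0.5766, -0.2445], [0.5996, -0.4612], [0.4524, -0.4778], [0.4307, -0.2623]] [ 0.5148 -0.3615  0.032 ]
yaw 5.89196920508201 0.21790561409157894 0.14695671953160264
bartop [0.52247016 0.38424087 0.16      ] [0.52253131 0.38612077 0.15337595] [0.52539696 0.3800468  0.16      ]
holder scene [[0.4641, 0.433], [0.4872, 0.3307], [0.5707, 0.3385], [0.5701, 0.4149]] [0.523  0.3793 0.01  ]
yaw 7.549230476994646 0.10481686736871801 0.1075315816764972
[ 1.51782049e-01  9.88413905e-01 -3.80774369e-04 -1.29430969e-04] 0.0187
```

```bash
cat >> h.py <<'E'
from scipy.spatial.transform import Rotation as Ro
def target(ydir):
    a=np.radians(ydir); y=np.array([np.cos(a),np.sin(a),0]); z=np.array([0,0,-1.]); return Ro.from_matrix(np.c_[np.cross(y,z),y,z])
def go(*wp,s=None):
    s=s or manip.sense(); p=s['tcp_pos'];r=Ro.from_quat(s['tool_rot'])
    y=r.as_matrix()[:,1]
    print('t %.1f tcp %s ydir %.1f q6 %.2f F %s gap %.3f'%(s['t'],p.round(4),np.degrees(np.arctan2(y[1],y[0])),s['q'][5],s['force'].round(1),s['finger_gap']))
    for x in wp: print(np.r_[r.inv().apply(np.array(x[:3])-p).round(4),np.degrees((r.inv()*target(x[3])).as_rotvec()).round(2)].tolist())
E
python3 -c "
from h import *
go((.522,.383,.23,76),(.522,.383,.096,76))"
```

```text
t 0.3 tcp [0.1874 0.596  0.2309] ydir 72.5 q6 -0.18 F [-0.  -0.8 -0.5] gap 0.999
[-0.3831, -0.1027, 0.001, -0.05, -0.01, -3.46]
[-0.3831, -0.1026, 0.135, -0.05, -0.01, -3.46]
```

step_arm(commands=[-0.02, -0.005, 0, 0, 0, -0.5, -0.06, -0.016, 0, 0, 0, -1, -0.107, -0.029, 0, 0, 0, -1.5, -0.155, -0.042, 0, 0, 0, -2, -0.203, -0.054, 0, 0, 0, -2.5, -0.25, -0.067, 0, 0, 0, -3, -0.298, -0.08, 0, 0, 0, -3.5, -0.343, -0.092, 0, 0, 0, -3.5, -0.373, -0.1, 0, 0, 0, -3.5, -0.383, -0.103, 0, 0, 0, -3.5], jaw=60)

```text
t: 1.3
tcp_pos: [0.5252, 0.3807, 0.2311]
tool_rot: [0.124, 0.992, 0.0, 0.001]
force: [0.0, 0.3, 0.9]
finger_gap: 0.598
gripper_force: 0.0
```

```bash
python3 -c "
from h import *
s=snap('top');c=snap('scene')
go((.522,.383,.096,76))
a=s['pixels'][200:290,120:240];b=c['pixels'][60:150,270:390]
cv2.imwrite('pics/d1.png',np.hstack([cv2.resize(a,(400,300),interpolation=2),cv2.resize(b,(400,300),interpolation=2)]))"
```

```text
t 1.4 tcp [0.5229 0.3821 0.231 ] ydir 75.9 q6 -0.87 F [-0.6  0.1  0.1] gap 0.599
[0.001, 0.0007, 0.135, -0.0, -0.03, -0.11]
```

View pics/d1.png

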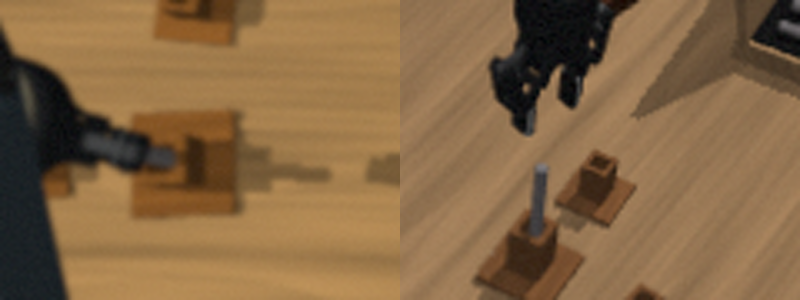

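step_arm(commands=[0, 0, 0.015, 0, 0, 0, 0, 0, 0.03, 0, 0, 0, 0, 0, 0.045, 0, 0, 0, 0, 0, 0.06, 0, 0, 0, 0, 0, 0.075, 0, 0, 0, 0, 0, 0.09, 0, 0, 0, 0, 0, 0.105, 0, 0, 0, 0, 0, 0.12, 0, 0, 0, 0, 0, 0.13, 0, 0, 0, 0, 0, 0.135, 0, 0, 0])

```text
t: 2.4
tcp_pos: [0.5214, 0.3826, 0.0948]
tool_rot: [0.122, 0.993, -0.001, -0.001]
force: [-0.1, 0.0, 0.7]
finger_gap: 0.6
gripper_force: 0.0
```

step_arm(commands=[0, 0, 0, 0, 0, 0, 0, 0, 0, 0, 0, 0, 0, 0, 0, 0, 0, 0, 0, 0, 0, 0, 0, 0, 0, 0, 0, 0, 0, 0, 0, 0, 0, 0, 0, 0, 0, 0, 0, 0, 0, 0, 0, 0, 0, 0, 0, 0, 0, 0, 0, 0, 0, 0, 0, 0, 0, 0, 0, 0], jaw=0, grip_force=100)

```text
t: 3.4
tcp_pos: [0.5225, 0.3832, 0.0972]
tool_rot: [0.122, 0.993, 0.0, 0.001]
force: [-0.2, -0.3, 5.0]
finger_gap: 0.138
gripper_force: 97.4
```

```bash
python3 -c "
from h import *
go((.522,.383,.19,76)); print(manip.sense()['ft_torque'])"
```

```text
t 3.4 tcp [0.5225 0.3832 0.0972] ydir 76.0 q6 -0.87 F [-0.2 -0.3  5. ] gap 0.138
[0.0004, -0.0002, -0.0928, 0.05, 0.08, 0.04]
[-0.1728667  -0.00169127  0.01824926]
```

step_arm(commands=[0, 0, -0.005, 0, 0, 0, 0, 0, -0.012, 0, 0, 0, 0, 0, -0.022, 0, 0, 0, 0, 0, -0.034, 0, 0, 0, 0, 0, -0.048, 0, 0, 0, 0, 0, -0.062, 0, 0, 0, 0, 0, -0.076, 0, 0, 0, 0, 0, -0.088, 0, 0, 0, 0, 0, -0.095, 0, 0, 0, 0, 0, -0.098, 0, 0, 0])

```text
t: 4.4
tcp_pos: [0.5223, 0.3832, 0.1955]
tool_rot: [0.122, 0.993, 0.0, 0.001]
force: [-0.3, 1.0, -1.9]
finger_gap: 0.141
gripper_force: 97.3
```

```bash
python3 -c "
from h import *
s=snap('top');c=snap('scene')
go((.48,.094,.19,76))
# orthorectified view of the plane z=.046 around jack, 0.25mm/px, rows=x down from top, cols=-y
def ortho(s,z,n=400,m=.0004,cx=.526,cy=.0815):
    M=np.zeros((n,n,2),np.float32)
    for i in range(n):
        for j in range(n): M[i,j]=proj(s,(cx-(i-n/2)*m,cy-(j-n/2)*m,z))
    return cv2.remap(s['pixels'],M,None,cv2.INTER_CUBIC)
a=ortho(s,.046);b=ortho(c,.046)
for o in(a,b):
    for r in (.038,.048,.058,.065): cv2.circle(o,(200,200),int(r/.0004),(0,255,0) if r==.048 else (255,255,0),1)
cv2.imwrite('pics/e1.png',np.hstack([a,b]))
x=s['pixels'][180:270,150:290];cv2.imwrite('pics/e2.png',cv2.resize(x,(700,450),interpolation=2))
"
```

```text
t 4.5 tcp [0.522  0.383  0.1947] ydir 76.0 q6 -0.87 F [-0.3  0.7 -1.6] gap 0.139
[-0.029, -0.2906, 0.0046, 0.02, 0.02, 0.04]
```

View pics/e1.png

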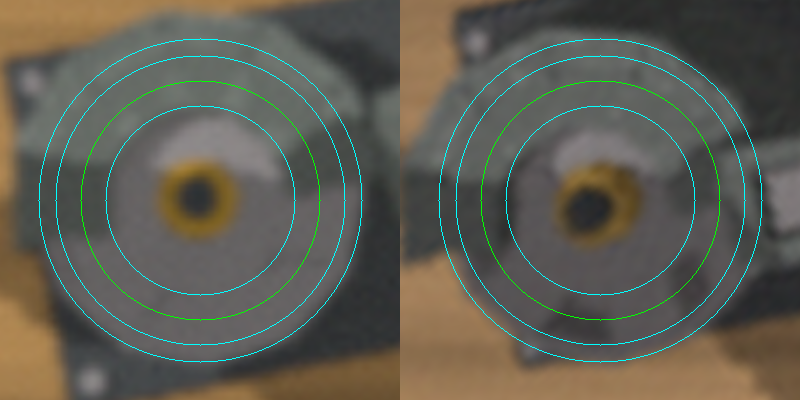

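step_arm(commands=[-0.001, -0.012, 0, 0, 0, 0, -0.004, -0.041, 0, 0, 0, 0, -0.008, -0.078, 0, 0, 0, 0, -0.012, -0.118, 0, 0, 0, 0, -0.016, -0.16, 0, 0, 0, 0, -0.02, -0.2, 0, 0, 0, 0, -0.024, -0.238, 0, 0, 0, 0, -0.027, -0.268, 0, 0, 0, 0, -0.029, -0.287, 0, 0, 0, 0, -0.03, -0.292, 0, 0, 0, 0])

```text
t: 5.5
tcp_pos: [0.4793, 0.0901, 0.1938]
tool_rot: [0.123, 0.992, -0.0, -0.001]
force: [-0.4, 0.4, -1.5]
finger_gap: 0.141
gripper_force: 97.6
```

```bash
python3 -c "
from h import *
s=snap('top');c=snap('scene')
go((.4793,.0919,.16,76))
p=manip.sense()['tcp_pos']
out=[]
for q,w in((s,70),(c,70)):
    u=proj(q,p-[0,0,.08]).astype(int); x0,y0=u[0]-w//2,u[1]-w//2
    out.append(cv2.resize(q['pixels'][y0:y0+w,x0:x0+w],(400,400),interpolation=2))
    for z in (-.087,-.05,0): print(x0,y0,((proj(q,p+[0,0,z])-[x0,y0])*400/w).round(1))
cv2.imwrite('pics/e3.png',np.hstack(out))
"
```

```text
t 5.6 tcp [0.4803 0.0917 0.1941] ydir 75.9 q6 -1.37 F [-0.2  0.1 -1.2] gap 0.138
[0.001, -0.0, 0.0341, 0.0, -0.05, -0.08]
239 229 [205.9 205. ]
239 229 [202.4 203.4]
239 229 [197.1 201.2]
214 133 [202.4 209.6]
214 133 [199.3 169.1]
214 133 [194.8 111.5]
```

View pics/e3.png

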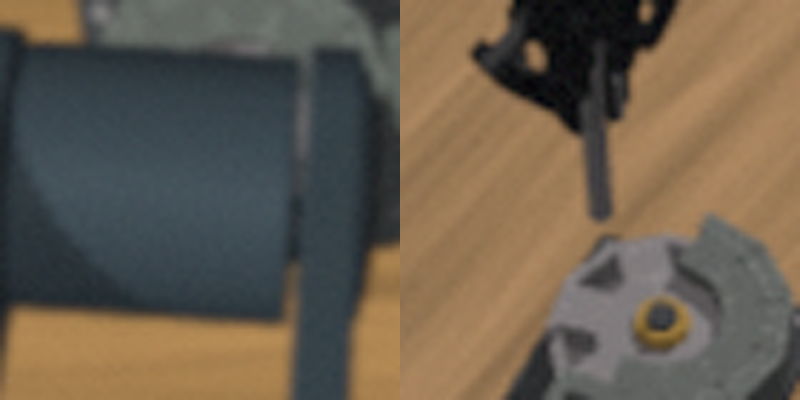

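step_arm(commands=[0.001, 0, 0.005, 0, 0, 0, 0.001, 0, 0.012, 0, 0, 0, 0.001, 0, 0.02, 0, 0, 0, 0.001, 0, 0.03, 0, 0, 0, 0.001, 0, 0.038, 0, 0, 0, 0.001, 0, 0.045, 0, 0, 0, 0.001, 0, 0.05, 0, 0, 0, 0.001, 0, 0.053, 0, 0, 0, 0.001, 0, 0.053, 0, 0, 0, 0.001, 0, 0.053, 0, 0, 0])

```text
t: 6.6
tcp_pos: [0.4798, 0.0926, 0.1414]
tool_rot: [0.122, 0.993, 0.0, 0.0]
force: [-0.4, 0.5, -0.6]
finger_gap: 0.137
gripper_force: 97.6
```

```bash
python3 -c "
from h import *
s=snap('top');c=snap('scene')
go((.4793,.0919,.13,76))
p=manip.sense()['tcp_pos']
w=60;q=c;u=proj(q,p-[0,0,.09]).astype(int); x0,y0=u[0]-w//2,u[1]-w//2
o=cv2.resize(q['pixels'][y0:y0+w,x0:x0+w],(600,600),interpolation=2)
f=lambda X:tuple(((proj(q,X)-[x0,y0]+.5)*10-.5).round().astype(int).tolist())
for k in range(360):
    a=np.radians(k); 
    for h in(167.5,227.5,107.5):
        b=np.radians(h);cc=np.array([.5262+.048*np.cos(b),.0815+.048*np.sin(b)])
        cv2.circle(o,f((cc[0]+.0095*np.cos(a),cc[1]+.0095*np.sin(a),.046)),0,(0,255,0),-1)
    cv2.circle(o,f((.5262+.065*np.cos(a),.0815+.065*np.sin(a),.046)),0,(255,0,0),-1)
cv2.circle(o,f(p-[0,0,.087]),3,(0,0,255),-1)
cv2.imwrite('pics/e4.png',o)
"
```

```text
t 6.7 tcp [0.48   0.0926 0.1417] ydir 76.0 q6 -1.37 F [ 0.8  0.1 -1.2] gap 0.139
[0.0005, -0.0008, 0.0117, 0.01, 0.05, 0.03]
```

View pics/e4.png

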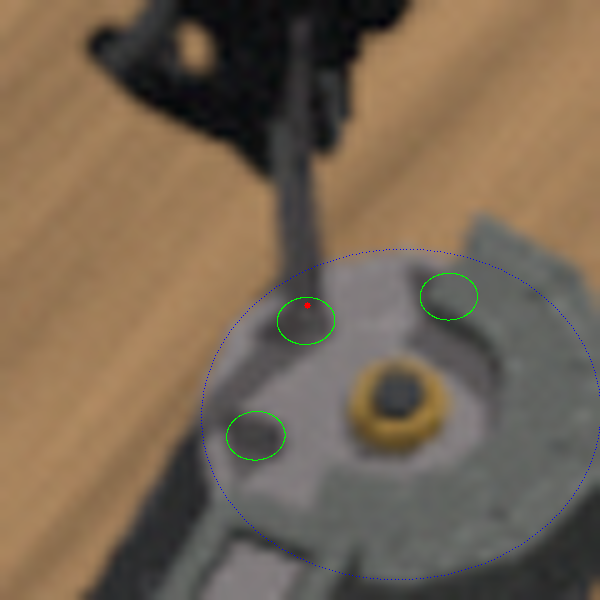

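step_arm(commands=[0.0005, -0.001, 0.002, 0, 0, 0, 0.0005, -0.001, 0.004, 0, 0, 0, 0.0005, -0.001, 0.006, 0, 0, 0, 0.0005, -0.001, 0.008, 0, 0, 0, 0.0005, -0.001, 0.009, 0, 0, 0, 0.0005, -0.001, 0.01, 0, 0, 0, 0.0005, -0.001, 0.011, 0, 0, 0, 0.0005, -0.001, 0.012, 0, 0, 0, 0.0005, -0.001, 0.013, 0, 0, 0, 0.0005, -0.001, 0.013, 0, 0, 0])

```text
t: 7.7
tcp_pos: [0.4788, 0.0918, 0.1282]
tool_rot: [0.122, 0.993, -0.0, -0.0]
force: [-0.3, -0.0, -1.9]
finger_gap: 0.139
gripper_force: 97.6
```

```bash
python3 -c "
from h import *
go((.4793,.0919,.117,76));print(manip.sense()['ft_torque'])"
```

```text
t 7.7 tcp [0.4788 0.0918 0.1282] ydir 76.0 q6 -1.37 F [-0.3 -0.  -1.9] gap 0.139
[-0.0004, 0.0002, 0.0112, -0.0, -0.01, 0.04]
[ 0.01000242 -0.00168738  0.05231506]
```

No contact with foot at z≈0.041, so it is entering the hole.

step_arm(commands=[0, 0, 0.002, 0, 0, 0, 0, 0, 0.004, 0, 0, 0, 0, 0, 0.006, 0, 0, 0, 0, 0, 0.008, 0, 0, 0, 0, 0, 0.009, 0, 0, 0, 0, 0, 0.01, 0, 0, 0, 0, 0, 0.011, 0, 0, 0, 0, 0, 0.012, 0, 0, 0, 0, 0, 0.013, 0, 0, 0, 0, 0, 0.013, 0, 0, 0])

```text
t: 8.7
tcp_pos: [0.4789, 0.0918, 0.1152]
tool_rot: [0.122, 0.993, -0.0, -0.0]
force: [0.3, -0.6, -1.2]
finger_gap: 0.137
gripper_force: 97.6
```

```bash
cat >> h.py <<'E'
AX=np.array([.5262,.0815])
def arc(angs,yds,z,r=.048):
    go(*[(AX[0]+r*np.cos(np.radians(a)),AX[1]+r*np.sin(np.radians(a)),z,y) for a,y in zip(angs,yds)])
E
python3 -c "
from h import *
arc(np.linspace(172,212,10),np.linspace(79.5,115,10),manip.sense()['tcp_pos'][2]);print(manip.sense()['ft_torque'])"
```

```text
t 8.7 tcp [0.4789 0.0918 0.1152] ydir 76.0 q6 -1.37 F [ 0.3 -0.6 -1.2] gap 0.137
[-0.0007, -0.0035, 0.0, -0.0, -0.01, -3.47]
[-0.0012, -0.0072, 0.0, -0.0, -0.01, -7.41]
[-0.002, -0.0108, 0.0, -0.0, -0.01, -11.35]
[-0.0031, -0.0144, 0.0, -0.0, -0.01, -15.3]
[-0.0045, -0.0179, 0.0, -0.0, -0.01, -19.24]
[-0.0061, -0.0212, 0.0, -0.0, -0.01, -23.19]
[-0.008, -0.0244, 0.0, -0.0, -0.01, -27.13]
[-0.0101, -0.0275, 0.0, -0.0, -0.01, -31.08]
[-0.0125, -0.0304, 0.0, -0.0, -0.01, -35.02]
[-0.015, -0.033, -0.0, -0.0, -0.01, -38.97]
[-0.01624601  0.07151257 -0.00941509]
```

step_arm(commands=[-0.0006, -0.0035, 0, 0, 0, -3.5, -0.0012, -0.0072, 0, 0, 0, -7.4, -0.002, -0.0108, 0, 0, 0, -11.4, -0.0031, -0.0144, 0, 0, 0, -15.3, -0.0045, -0.0179, 0, 0, 0, -19.2, -0.0061, -0.0212, 0, 0, 0, -23.2, -0.008, -0.0244, 0, 0, 0, -27.1, -0.0101, -0.0275, 0, 0, 0, -31, -0.0125, -0.0304, 0, 0, 0, -35, -0.015, -0.033, 0, 0, 0, -39])

```text
t: 9.7
tcp_pos: [0.4823, 0.0585, 0.1149]
tool_rot: [-0.217, 0.976, 0.003, -0.003]
force: [-3.3, 7.6, 0.6]
finger_gap: 0.14
gripper_force: 98.8
```

```bash
python3 -c "
from h import *
arc(np.linspace(216.5,256,10),np.linspace(118,146,10),manip.sense()['tcp_pos'][2]);print(manip.sense()['ft_torque'])"
```

```text
t 9.7 tcp [0.4823 0.0585 0.1149] ydir 115.1 q6 -2.12 F [-3.3  7.6  0.6] gap 0.140
[-0.0025, -0.0073, -0.0001, 0.42, -0.24, -2.93]
[-0.0034, -0.0108, -0.0001, 0.43, -0.22, -6.04]
[-0.0045, -0.0143, -0.0001, 0.43, -0.21, -9.16]
[-0.0059, -0.0177, -0.0002, 0.44, -0.2, -12.27]
[-0.0076, -0.021, -0.0002, 0.44, -0.19, -15.38]
[-0.0095, -0.0242, -0.0002, 0.45, -0.18, -18.49]
[-0.0116, -0.0271, -0.0002, 0.45, -0.17, -21.6]
[-0.014, -0.03, -0.0003, 0.46, -0.15, -24.71]
[-0.0165, -0.0326, -0.0003, 0.46, -0.14, -27.82]
[-0.0193, -0.035, -0.0003, 0.47, -0.13, -30.93]
[ 1.81457719  0.72984492 -0.01867449]
```

```bash
cat >> h.py <<'E'
def arcc(a0,y0,angs,yds,r=.048,ax=AX):
    P=lambda a:np.array([ax[0]+r*np.cos(np.radians(a)),ax[1]+r*np.sin(np.radians(a)),0])
    R=target(y0).inv()
    for a,y in zip(angs,yds): print(R.apply(P(a)-P(a0)).round(4)[:2].tolist(),round(y0-y,1))
E
python3 -c "
from h import *
arcc(212,115,np.linspace(216.4,256,10),np.linspace(118.1,146,10))"
```

```text
[-0.0006, -0.0036] -3.1
[-0.0015, -0.0072] -6.2
[-0.0026, -0.0107] -9.3
[-0.004, -0.0141] -12.4
[-0.0057, -0.0174] -15.5
[-0.0076, -0.0206] -18.6
[-0.0097, -0.0236] -21.7
[-0.0121, -0.0264] -24.8
[-0.0147, -0.029] -27.9
[-0.0174, -0.0315] -31.0
```

step_arm(commands=[-0.0006, -0.0036, 0, 0, 0, -3.1, -0.0015, -0.0072, 0, 0, 0, -6.2, -0.0026, -0.0107, 0, 0, 0, -9.3, -0.004, -0.0141, 0, 0, 0, -12.4, -0.0057, -0.0174, 0, 0, 0, -15.5, -0.0076, -0.0206, 0, 0, 0, -18.6, -0.0097, -0.0236, 0, 0, 0, -21.7, -0.0121, -0.0264, 0, 0, 0, -24.8, -0.0147, -0.029, 0, 0, 0, -27.9, -0.0174, -0.0315, 0, 0, 0, -31])

```text
t: 10.7
tcp_pos: [0.5079, 0.0368, 0.1143]
tool_rot: [-0.471, 0.882, 0.005, -0.006]
force: [-6.9, 2.4, 1.8]
finger_gap: 0.138
gripper_force: 98.9
```

step_arm(commands=[0, 0, 0, 0, 0, 0, 0, 0, 0, 0, 0, 0, 0, 0, 0, 0, 0, 0, 0, 0, 0, 0, 0, 0, 0, 0, 0, 0, 0, 0, 0, 0, 0, 0, 0, 0, 0, 0, 0, 0, 0, 0, 0, 0, 0, 0, 0, 0, 0, 0, 0, 0, 0, 0, 0, 0, 0, 0, 0, 0])

```text
t: 11.7
tcp_pos: [0.5088, 0.0365, 0.1143]
tool_rot: [-0.47, 0.883, 0.004, -0.005]
force: [-5.5, 2.0, 0.9]
finger_gap: 0.137
gripper_force: 98.7
```

```bash
python3 -c "
from h import *
arc([256],[146],.115);p=manip.sense()['tcp_pos'];d=p[:2]-AX;print(np.degrees(np.arctan2(d[1],d[0]))%360,np.hypot(*d));print(manip.sense()['ft_torque'])
c=snap('scene');s=snap('top')
out=[]
for q in(s,c):
    u=proj(q,(AX[0],AX[1],.05)).astype(int);w=70
    out.append(cv2.resize(q['pixels'][u[1]-35:u[1]+35,u[0]-35:u[0]+35],(400,400),interpolation=2))
cv2.imwrite('pics/f1.png',np.hstack(out))
"
```

```text
t 11.7 tcp [0.5088 0.0365 0.1143] ydir 146.0 q6 -2.70 F [-5.5  2.   0.9] gap 0.137
[-0.0019, -0.0057, -0.0008, 0.71, -0.28, 0.04]
248.8414580249159 0.0482570143884209
[ 0.60365463  1.45251851 -0.03329063]
```

View pics/f1.png

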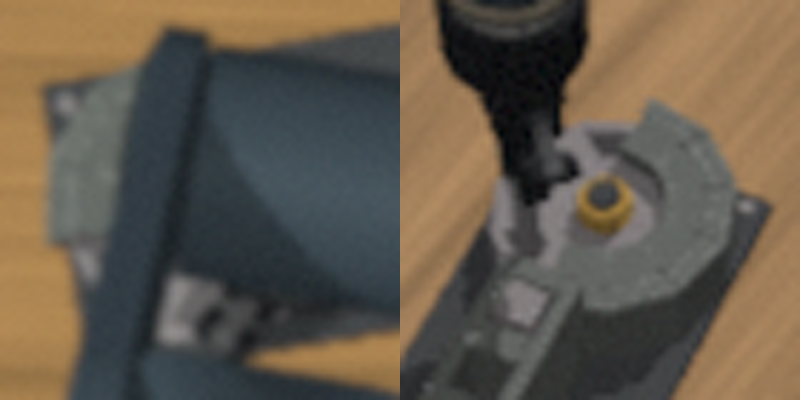

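step_arm(commands=[0.001, 0.004, 0, 0, 0, 0, 0.002, 0.006, 0, 0, 0, 0, 0.002, 0.0065, 0, 0, 0, 0, 0.002, 0.0065, -0.006, 0, 0, 0, 0.002, 0.0065, -0.014, 0, 0, 0, 0.002, 0.0065, -0.024, 0, 0, 0, 0.002, 0.0065, -0.034, 0, 0, 0, 0.002, 0.0065, -0.044, 0, 0, 0, 0.002, 0.0065, -0.05, 0, 0, 0, 0.002, 0.0065, -0.054, 0, 0, 0])

```text
t: 12.8
tcp_pos: [0.5087, 0.0368, 0.1705]
tool_rot: [-0.47, 0.883, -0.001, 0.001]
force: [0.4, -0.5, -2.1]
finger_gap: 0.131
gripper_force: 97.7
```

```bash
python3 -c "
from h import *
arc([187,127],[98,50],.17)"
```

```text
t 12.8 tcp [0.5087 0.0368 0.1705] ydir 146.0 q6 -2.70 F [ 0.4 -0.5 -2.1] gap 0.131
[-0.0153, 0.0467, 0.0004, -0.08, 0.1, 48.03]
[-0.0625, 0.0558, 0.0004, -0.04, 0.13, 96.03]
```

step_arm(commands=[-0.002, 0.01, 0, 0, 0, 8, -0.005, 0.021, 0, 0, 0, 16, -0.009, 0.033, 0, 0, 0, 24, -0.013, 0.043, 0, 0, 0, 32, -0.02, 0.05, 0, 0, 0, 40, -0.03, 0.056, 0, 0, 0, 48, -0.041, 0.059, 0, 0, 0, 56, -0.052, 0.058, 0, 0, 0, 64, -0.0605, 0.056, 0, 0, 0, 72, -0.0625, 0.0558, 0, 0, 0, 80])

```text
t: 13.8
tcp_pos: [0.4976, 0.1206, 0.1694]
tool_rot: [0.21, 0.978, 0.0, 0.001]
force: [0.3, -0.8, -2.9]
finger_gap: 0.134
gripper_force: 97.6
```

step_arm(commands=[0, 0, 0, 0, 0, 8, 0, 0, 0, 0, 0, 16, 0, 0, 0, 0, 0, 16, 0, 0, 0, 0, 0, 16, 0, 0, 0, 0, 0, 16, 0, 0, 0, 0, 0, 16, 0, 0, 0, 0, 0, 16, 0, 0, 0, 0, 0, 16, 0, 0, 0, 0, 0, 16, 0, 0, 0, 0, 0, 16])

```text
t: 14.8
tcp_pos: [0.4968, 0.1199, 0.1693]
tool_rot: [0.342, 0.94, 0.0, 0.0]
force: [-0.2, 0.6, -2.0]
finger_gap: 0.137
gripper_force: 97.6
```

```bash
cat >> h.py <<'E'
def look(name,holes):
    q=snap('scene');w=60;u=proj(q,(AX[0],AX[1],.05)).astype(int);x0,y0=u[0]-w//2,u[1]-w//2
    o=cv2.resize(q['pixels'][y0:y0+w,x0:x0+w],(600,600),interpolation=2)
    o=cv2.convertScaleAbs(o,alpha=1.6)
    f=lambda X:tuple(((proj(q,X)-[x0,y0]+.5)*10-.5).round().astype(int).tolist())
    for h in holes:
        b=np.radians(h);cc=AX+.048*np.array([np.cos(b),np.sin(b)])
        for k in range(0,360,6):
            a=np.radians(k);cv2.circle(o,f((cc[0]+.0095*np.cos(a),cc[1]+.0095*np.sin(a),.046)),1,(0,255,0),-1)
    p=manip.sense()['tcp_pos'];cv2.circle(o,f(p-[0,0,.087]),3,(0,0,255),-1)
    cv2.imwrite('pics/'+name,o)
E
python3 -c "
from h import *
arc([127],[50],.115);look('g1.png',[127,187,247])"
```

```text
t 14.8 tcp [0.4968 0.1199 0.1693] ydir 50.0 q6 -0.86 F [-0.2  0.6 -2. ] gap 0.137
[-0.0005, 0.0003, 0.0543, 0.0, 0.0, 0.04]
```

View pics/g1.png

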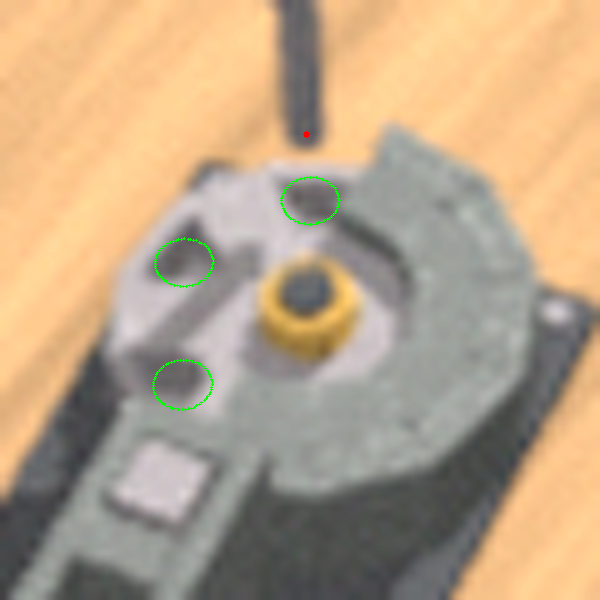

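step_arm(commands=[-0.0006, 0.001, 0.006, 0, 0, 0, -0.0006, 0.001, 0.014, 0, 0, 0, -0.0006, 0.001, 0.022, 0, 0, 0, -0.0006, 0.001, 0.028, 0, 0, 0, -0.0006, 0.001, 0.032, 0, 0, 0, -0.0006, 0.001, 0.035, 0, 0, 0, -0.0006, 0.001, 0.038, 0, 0, 0, -0.0006, 0.001, 0.041, 0, 0, 0, -0.0006, 0.001, 0.043, 0, 0, 0, -0.0006, 0.001, 0.043, 0, 0, 0])

```text
t: 15.85
tcp_pos: [0.4981, 0.1205, 0.1262]
tool_rot: [0.342, 0.94, 0.0, 0.0]
force: [0.8, 1.0, -1.4]
finger_gap: 0.141
gripper_force: 97.7
```

step_arm(commands=[0, 0, 0.002, 0, 0, 0, 0, 0, 0.004, 0, 0, 0, 0, 0, 0.006, 0, 0, 0, 0, 0, 0.008, 0, 0, 0, 0, 0, 0.009, 0, 0, 0, 0, 0, 0.01, 0, 0, 0, 0, 0, 0.011, 0, 0, 0, 0, 0, 0.012, 0, 0, 0, 0, 0, 0.012, 0, 0, 0, 0, 0, 0.012, 0, 0, 0])

```text
t: 16.85
tcp_pos: [0.498, 0.1204, 0.1143]
tool_rot: [0.342, 0.94, 0.0, 0.0]
force: [2.2, 2.2, -1.8]
finger_gap: 0.137
gripper_force: 97.7
```

```bash
python3 -c "
from h import *
go()
arcc(126,50,np.linspace(131,190,10),np.linspace(54,96,10))
arcc(190,96,np.linspace(197,260,10),np.linspace(101,146,10))"
```

```text
t 16.9 tcp [0.498  0.1204 0.1143] ydir 50.0 q6 -0.85 F [ 2.2  2.2 -1.8] gap 0.137
[0.0008, -0.0041] -4.0
[0.0014, -0.0096] -8.7
[0.0013, -0.0151] -13.3
[0.0006, -0.0205] -18.0
[-0.0007, -0.0258] -22.7
[-0.0026, -0.031] -27.3
[-0.0051, -0.0359] -32.0
[-0.0082, -0.0404] -36.7
[-0.0117, -0.0446] -41.3
[-0.0157, -0.0484] -46.0
[-0.0008, -0.0058] -5.0
[-0.0022, -0.0115] -10.0
[-0.0044, -0.0169] -15.0
[-0.0072, -0.0221] -20.0
[-0.0106, -0.0269] -25.0
[-0.0145, -0.0312] -30.0
[-0.019, -0.035] -35.0
[-0.0239, -0.0382] -40.0
[-0.0291, -0.0408] -45.0
[-0.0347, -0.0428] -50.0
```

step_arm(commands=[0.0008, -0.0041, 0, 0, 0, -4, 0.0014, -0.0096, 0, 0, 0, -8.7, 0.0013, -0.0151, 0, 0, 0, -13.3, 0.0006, -0.0205, 0, 0, 0, -18, -0.0007, -0.0258, 0, 0, 0, -22.7, -0.0026, -0.031, 0, 0, 0, -27.3, -0.0051, -0.0359, 0, 0, 0, -32, -0.0082, -0.0404, 0, 0, 0, -36.7, -0.0117, -0.0446, 0, 0, 0, -41.3, -0.0157, -0.0484, 0, 0, 0, -46])

```text
t: 17.85
tcp_pos: [0.477, 0.075, 0.1141]
tool_rot: [-0.053, 0.999, 0.002, -0.002]
force: [-0.8, 7.9, -1.0]
finger_gap: 0.14
gripper_force: 98.8
```

step_arm(commands=[-0.0008, -0.0058, 0, 0, 0, -5, -0.0022, -0.0115, 0, 0, 0, -10, -0.0044, -0.0169, 0, 0, 0, -15, -0.0072, -0.0221, 0, 0, 0, -20, -0.0106, -0.0269, 0, 0, 0, -25, -0.0145, -0.0312, 0, 0, 0, -30, -0.019, -0.035, 0, 0, 0, -35, -0.0239, -0.0382, 0, 0, 0, -40, -0.0291, -0.0408, 0, 0, 0, -45, -0.0347, -0.0428, 0, 0, 0, -50])

```text
t: 18.85
tcp_pos: [0.5101, 0.0359, 0.1132]
tool_rot: [-0.471, 0.882, 0.006, -0.007]
force: [-8.1, 2.0, 4.0]
finger_gap: 0.139
gripper_force: 99.3
```

step_arm(commands=[0, 0, 0, 0, 0, 0, 0, 0, 0, 0, 0, 0, 0, 0, 0, 0, 0, 0, 0, 0, 0, 0, 0, 0, 0, 0, 0, 0, 0, 0, 0, 0, 0, 0, 0, 0, 0, 0, 0, 0, 0, 0, 0, 0, 0, 0, 0, 0, 0, 0, 0, 0, 0, 0, 0, 0, 0, 0, 0, 0])

```text
t: 19.85
tcp_pos: [0.5114, 0.0353, 0.1131]
tool_rot: [-0.47, 0.883, 0.004, -0.006]
force: [-4.9, 2.2, 1.3]
finger_gap: 0.14
gripper_force: 98.8
```

```bash
cat >> h.py <<'E'
def st():
    go();s=manip.sense();d=s['tcp_pos'][:2]-AX;z=Ro.from_quat(s['tool_rot']).as_matrix()[:,2];f=s['tcp_pos'][:2]+.08*z[:2]-AX
    print('ang %.1f r %.4f foot ang %.1f r %.4f'%(np.degrees(np.arctan2(d[1],d[0]))%360,np.hypot(*d),np.degrees(np.arctan2(f[1],f[0]))%360,np.hypot(*f)),s['ft_torque'].round(2))
E
python3 -c "
from h import *
st()"
```

```text
t 19.9 tcp [0.5114 0.0353 0.1131] ydir 146.1 q6 -2.70 F [-4.9  2.2  1.3] gap 0.140
ang 252.3 r 0.0485 foot ang 250.9 r 0.0487 [ 0.65  1.33 -0.  ]
```

step_arm(commands=[0.001, 0.004, 0, 0, 0, 0, 0.002, 0.006, 0, 0, 0, 0, 0.002, 0.0065, 0, 0, 0, 0, 0.002, 0.0065, -0.006, 0, 0, 0, 0.002, 0.0065, -0.014, 0, 0, 0, 0.002, 0.0065, -0.024, 0, 0, 0, 0.002, 0.0065, -0.034, 0, 0, 0, 0.002, 0.0065, -0.044, 0, 0, 0, 0.002, 0.0065, -0.05, 0, 0, 0, 0.002, 0.0065, -0.054, 0, 0, 0])

```text
t: 20.85
tcp_pos: [0.512, 0.0361, 0.1695]
tool_rot: [-0.47, 0.883, -0.001, 0.001]
force: [-0.3, -0.0, -1.1]
finger_gap: 0.139
gripper_force: 97.8
```

```bash
python3 -c "
from h import *
st();arc([187,129.5],[98,50],.17)"
```

```text
t 20.9 tcp [0.512  0.0361 0.1695] ydir 146.0 q6 -2.70 F [-0.3 -0.  -1.1] gap 0.139
ang 252.6 r 0.0476 foot ang 252.8 r 0.0475 [ 0.02  0.04 -0.04]
t 20.9 tcp [0.512  0.0361 0.1695] ydir 146.0 q6 -2.70 F [-0.3 -0.  -1.1] gap 0.139
[-0.0141, 0.0498, -0.0006, -0.08, 0.1, 48.04]
[-0.0593, 0.0596, -0.0006, -0.04, 0.14, 96.04]
```

step_arm(commands=[-0.002, 0.01, 0, 0, 0, 8, -0.005, 0.021, 0, 0, 0, 16, -0.009, 0.033, 0, 0, 0, 24, -0.013, 0.045, 0, 0, 0, 32, -0.02, 0.053, 0, 0, 0, 40, -0.03, 0.059, 0, 0, 0, 48, -0.041, 0.062, 0, 0, 0, 56, -0.052, 0.061, 0, 0, 0, 64, -0.058, 0.06, 0, 0, 0, 72, -0.0593, 0.0596, 0, 0, 0, 80])

```text
t: 21.85
tcp_pos: [0.4956, 0.1193, 0.1684]
tool_rot: [0.21, 0.978, 0.0, 0.0]
force: [-0.7, 0.5, -1.7]
finger_gap: 0.135
gripper_force: 97.8
```

step_arm(commands=[0, 0, 0, 0, 0, 8, 0, 0, 0, 0, 0, 16, 0, 0, 0, 0, 0, 16, 0, 0, 0.008, 0, 0, 16, 0, 0, 0.016, 0, 0, 16, 0, 0, 0.022, 0, 0, 16, 0, 0, 0.026, 0, 0, 16, 0, 0, 0.028, 0, 0, 16, 0, 0, 0.028, 0, 0, 16, 0, 0, 0.028, 0, 0, 16])

```text
t: 22.85
tcp_pos: [0.4952, 0.1187, 0.1404]
tool_rot: [0.342, 0.94, 0.0, 0.0]
force: [-0.1, -0.0, -0.9]
finger_gap: 0.14
gripper_force: 97.8
```

```bash
python3 -c "
from h import *
st();arc([129.5],[50],.126);look('g2.png',[129.5,189.5,249.5])"
```

```text
t 22.9 tcp [0.4952 0.1187 0.1404] ydir 50.0 q6 -0.86 F [-0.1 -0.  -0.9] gap 0.140
ang 129.9 r 0.0484 foot ang 129.8 r 0.0484 [ 0.01 -0.05  0.  ]
t 22.9 tcp [0.4952 0.1187 0.1404] ydir 50.0 q6 -0.86 F [-0.1 -0.  -0.9] gap 0.140
[-0.0005, 0.0002, 0.0144, 0.01, 0.01, 0.05]
```

View pics/g2.png

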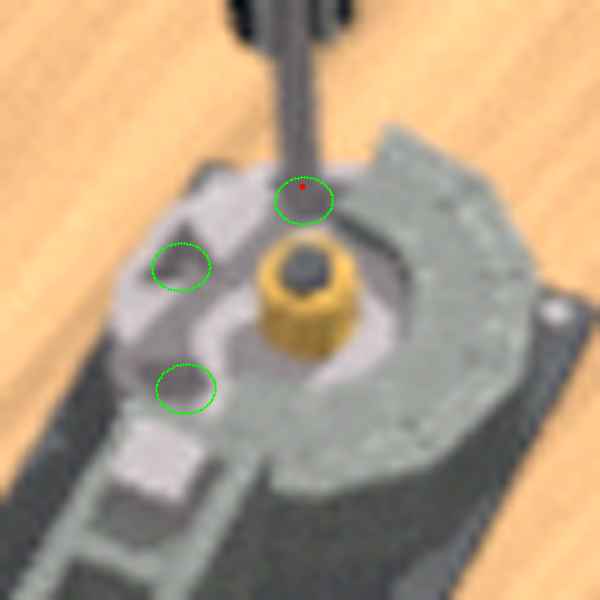

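step_arm(commands=[-0.0005, 0.001, 0.004, 0, 0, 0, -0.0005, 0.001, 0.008, 0, 0, 0, -0.0005, 0.001, 0.011, 0, 0, 0, -0.0005, 0.001, 0.014, 0, 0, 0, -0.0005, 0.001, 0.017, 0, 0, 0, -0.0005, 0.001, 0.02, 0, 0, 0, -0.0005, 0.001, 0.023, 0, 0, 0, -0.0005, 0.001, 0.026, 0, 0, 0, -0.0005, 0.001, 0.026, 0, 0, 0, -0.0005, 0.001, 0.026, 0, 0, 0])

```text
t: 23.9
tcp_pos: [0.496, 0.1191, 0.1142]
tool_rot: [0.342, 0.94, -0.0, -0.0]
force: [0.1, -0.0, -1.9]
finger_gap: 0.139
gripper_force: 97.8
```

```bash
python3 -c "
from h import *
st()
arcc(128.5,50,np.linspace(133,190,10),np.linspace(54,96,10))"
```

```text
t 23.9 tcp [0.496  0.1191 0.1142] ydir 50.0 q6 -0.86 F [ 0.1 -0.  -1.9] gap 0.139
ang 128.8 r 0.0483 foot ang 128.8 r 0.0483 [ 0.09 -0.02 -0.06]
[0.0006, -0.0037] -4.0
[0.001, -0.009] -8.7
[0.0007, -0.0143] -13.3
[-0.0001, -0.0195] -18.0
[-0.0015, -0.0247] -22.7
[-0.0034, -0.0296] -27.3
[-0.0059, -0.0343] -32.0
[-0.0089, -0.0387] -36.7
[-0.0123, -0.0427] -41.3
[-0.0162, -0.0463] -46.0
```

step_arm(commands=[0.0006, -0.0037, 0, 0, 0, -4, 0.001, -0.009, 0, 0, 0, -8.7, 0.0007, -0.0143, 0, 0, 0, -13.3, -0.0001, -0.0195, 0, 0, 0, -18, -0.0015, -0.0247, 0, 0, 0, -22.7, -0.0034, -0.0296, 0, 0, 0, -27.3, -0.0059, -0.0343, 0, 0, 0, -32, -0.0089, -0.0387, 0, 0, 0, -36.7, -0.0123, -0.0427, 0, 0, 0, -41.3, -0.0162, -0.0463, 0, 0, 0, -46])

```text
t: 24.9
tcp_pos: [0.478, 0.0754, 0.1145]
tool_rot: [-0.053, 0.999, 0.002, -0.0]
force: [-0.5, 8.5, -1.2]
finger_gap: 0.139
gripper_force: 99.0
```

```bash
python3 -c "
from h import *
st()
arcc(190,96,np.linspace(193.5,225,10),np.linspace(98.5,121,10))
arcc(225,121,np.linspace(228.7,262,10),np.linspace(123.5,146,10))"
```

```text
t 24.9 tcp [0.478  0.0754 0.1145] ydir 96.1 q6 -1.76 F [-0.5  8.5 -1.2] gap 0.139
ang 187.2 r 0.0486 foot ang 186.7 r 0.0487 [ 2.16  0.19 -0.04]
[-0.0003, -0.0029] -2.5
[-0.0008, -0.0058] -5.0
[-0.0014, -0.0087] -7.5
[-0.0022, -0.0115] -10.0
[-0.0032, -0.0142] -12.5
[-0.0044, -0.0169] -15.0
[-0.0057, -0.0196] -17.5
[-0.0072, -0.0221] -20.0
[-0.0088, -0.0245] -22.5
[-0.0106, -0.0269] -25.0
[-0.0008, -0.003] -2.5
[-0.0019, -0.0059] -5.0
[-0.0031, -0.0087] -7.5
[-0.0045, -0.0115] -10.0
[-0.0061, -0.0142] -12.5
[-0.0078, -0.0167] -15.0
[-0.0098, -0.0192] -17.5
[-0.0118, -0.0215] -20.0
[-0.014, -0.0237] -22.5
[-0.0164, -0.0257] -25.0
```

step_arm(commands=[-0.0003, -0.0029, 0, 0, 0, -2.5, -0.0008, -0.0058, 0, 0, 0, -5, -0.0014, -0.0087, 0, 0, 0, -7.5, -0.0022, -0.0115, 0, 0, 0, -10, -0.0032, -0.0142, 0, 0, 0, -12.5, -0.0044, -0.0169, 0, 0, 0, -15, -0.0057, -0.0196, 0, 0, 0, -17.5, -0.0072, -0.0221, 0, 0, 0, -20, -0.0088, -0.0245, 0, 0, 0, -22.5, -0.0106, -0.0269, 0, 0, 0, -25])

```text
t: 25.9
tcp_pos: [0.488, 0.05, 0.1139]
tool_rot: [-0.267, 0.964, 0.003, -0.004]
force: [-3.5, 7.2, 0.1]
finger_gap: 0.137
gripper_force: 99.0
```

step_arm(commands=[-0.0008, -0.003, 0, 0, 0, -2.5, -0.0019, -0.0059, 0, 0, 0, -5, -0.0031, -0.0087, 0, 0, 0, -7.5, -0.0045, -0.0115, 0, 0, 0, -10, -0.0061, -0.0142, 0, 0, 0, -12.5, -0.0078, -0.0167, 0, 0, 0, -15, -0.0098, -0.0192, 0, 0, 0, -17.5, -0.0118, -0.0215, 0, 0, 0, -20, -0.014, -0.0237, 0, 0, 0, -22.5, -0.0164, -0.0257, 0, 0, 0, -25])

```text
t: 26.9
tcp_pos: [0.5125, 0.0355, 0.1134]
tool_rot: [-0.471, 0.882, 0.005, -0.006]
force: [-7.1, 1.6, 3.1]
finger_gap: 0.139
gripper_force: 99.1
```

step_arm(commands=[0, 0, 0, 0, 0, 0, 0, 0, 0, 0, 0, 0, 0, 0, 0, 0, 0, 0, 0, 0, 0, 0, 0, 0, 0, 0, 0, 0, 0, 0, 0, 0, 0, 0, 0, 0, 0, 0, 0, 0, 0, 0, 0, 0, 0, 0, 0, 0, 0, 0, 0, 0, 0, 0, 0, 0, 0, 0, 0, 0])

```text
t: 27.9
tcp_pos: [0.5133, 0.0353, 0.1134]
tool_rot: [-0.47, 0.883, 0.004, -0.005]
force: [-6.2, 2.3, 1.9]
finger_gap: 0.139
gripper_force: 98.9
```

```bash
python3 -c "
from h import *
st()"
```

```text
t 27.9 tcp [0.5133 0.0353 0.1134] ydir 146.1 q6 -2.70 F [-6.2  2.3  1.9] gap 0.139
ang 254.4 r 0.0480 foot ang 253.1 r 0.0481 [ 0.38  1.6  -0.05]
```

step_arm(commands=[0.001, 0.004, 0, 0, 0, 0, 0.002, 0.006, 0, 0, 0, 0, 0.002, 0.0065, 0, 0, 0, 0, 0.002, 0.0065, -0.006, 0, 0, 0, 0.002, 0.0065, -0.014, 0, 0, 0, 0.002, 0.0065, -0.024, 0, 0, 0, 0.002, 0.0065, -0.034, 0, 0, 0, 0.002, 0.0065, -0.044, 0, 0, 0, 0.002, 0.0065, -0.05, 0, 0, 0, 0.002, 0.0065, -0.054, 0, 0, 0])

```text
t: 28.9
tcp_pos: [0.5136, 0.0359, 0.1695]
tool_rot: [-0.47, 0.883, -0.001, 0.001]
force: [-0.3, -0.2, -2.4]
finger_gap: 0.139
gripper_force: 97.9
```

```bash
python3 -c "
from h import *
st();arc([190.5],[98],.1415)"
```

```text
t 28.9 tcp [0.5136 0.0359 0.1695] ydir 146.0 q6 -2.70 F [-0.3 -0.2 -2.4] gap 0.139
ang 254.6 r 0.0473 foot ang 254.8 r 0.0473 [-0.08  0.02  0.  ]
t 28.9 tcp [0.5136 0.0359 0.1695] ydir 146.0 q6 -2.70 F [-0.3 -0.2 -2.4] gap 0.139
[-0.0112, 0.0493, 0.0279, -0.09, 0.11, 48.03]
```

step_arm(commands=[-0.002, 0.01, 0, 0, 0, 8, -0.004, 0.022, 0, 0, 0, 16, -0.007, 0.033, 0, 0, 0, 24, -0.009, 0.042, 0, 0, 0, 32, -0.0112, 0.0493, 0, 0, 0, 40, -0.0112, 0.0493, 0.006, 0, 0, 48, -0.0112, 0.0493, 0.014, 0, 0, 48, -0.0112, 0.0493, 0.022, 0, 0, 48, -0.0112, 0.0493, 0.028, 0, 0, 48, -0.0112, 0.0493, 0.028, 0, 0, 48])

```text
t: 29.9
tcp_pos: [0.4775, 0.0727, 0.1392]
tool_rot: [-0.07, 0.998, 0.0, -0.001]
force: [0.1, 0.6, -1.1]
finger_gap: 0.138
gripper_force: 97.8
```

step_arm(commands=[0, 0, 0.004, 0, 0, 0, 0, 0, 0.006, 0, 0, 0, 0, 0, 0.008, 0, 0, 0, 0, 0, 0.01, 0, 0, 0, 0, 0, 0.012, 0, 0, 0, 0, 0, 0.014, 0, 0, 0, 0, 0, 0.014, 0, 0, 0, 0, 0, 0.014, 0, 0, 0, 0, 0, 0.014, 0, 0, 0, 0, 0, 0.014, 0, 0, 0])

```text
t: 30.9
tcp_pos: [0.4783, 0.0728, 0.1264]
tool_rot: [-0.07, 0.998, -0.0, 0.0]
force: [0.1, 0.9, -1.1]
finger_gap: 0.137
gripper_force: 97.8
```

```bash
python3 -c "
from h import *
st()"
```

```text
t 30.9 tcp [0.4783 0.0728 0.1264] ydir 98.0 q6 -1.79 F [ 0.1  0.9 -1.1] gap 0.137
ang 190.2 r 0.0487 foot ang 190.3 r 0.0487 [-0.05  0.   -0.03]
```

In; lower further and stroke gently.

step_arm(commands=[0, 0, 0.003, 0, 0, 0, 0, 0, 0.005, 0, 0, 0, 0, 0, 0.007, 0, 0, 0, 0, 0, 0.009, 0, 0, 0, 0, 0, 0.011, 0, 0, 0, 0, 0, 0.012, 0, 0, 0, 0, 0, 0.012, 0, 0, 0, 0, 0, 0.012, 0, 0, 0, 0, 0, 0.012, 0, 0, 0, 0, 0, 0.012, 0, 0, 0])

```text
t: 31.9
tcp_pos: [0.4783, 0.0728, 0.1144]
tool_rot: [-0.07, 0.998, -0.0, 0.0]
force: [0.3, -0.2, -1.5]
finger_gap: 0.14
gripper_force: 97.8
```

```bash
python3 -c "
from h import *
st()
arcc(190.3,98,np.linspace(193.5,222,10),np.linspace(100,118,10))
arcc(222,118,np.linspace(224,242,10),np.linspace(120,132,10))"
```

```text
t 31.9 tcp [0.4783 0.0728 0.1144] ydir 98.0 q6 -1.79 F [ 0.3 -0.2 -1.5] gap 0.140
ang 190.3 r 0.0487 foot ang 190.3 r 0.0487 [-0.   -0.05  0.05]
[-0.0002, -0.0027] -2.0
[-0.0005, -0.0053] -4.0
[-0.001, -0.0079] -6.0
[-0.0016, -0.0105] -8.0
[-0.0024, -0.013] -10.0
[-0.0033, -0.0155] -12.0
[-0.0043, -0.018] -14.0
[-0.0054, -0.0204] -16.0
[-0.0067, -0.0227] -18.0
[-0.0082, -0.0249] -20.0
[-0.0004, -0.0016] -2.0
[-0.0009, -0.0032] -3.3
[-0.0015, -0.0048] -4.7
[-0.0021, -0.0064] -6.0
[-0.0027, -0.0079] -7.3
[-0.0034, -0.0094] -8.7
[-0.0042, -0.0109] -10.0
[-0.005, -0.0124] -11.3
[-0.0059, -0.0138] -12.7
[-0.0068, -0.0152] -14.0
```

step_arm(commands=[-0.0002, -0.0027, 0, 0, 0, -2, -0.0005, -0.0053, 0, 0, 0, -4, -0.001, -0.0079, 0, 0, 0, -6, -0.0016, -0.0105, 0, 0, 0, -8, -0.0024, -0.013, 0, 0, 0, -10, -0.0033, -0.0155, 0, 0, 0, -12, -0.0043, -0.018, 0, 0, 0, -14, -0.0054, -0.0204, 0, 0, 0, -16, -0.0067, -0.0227, 0, 0, 0, -18, -0.0082, -0.0249, 0, 0, 0, -20])

```text
t: 32.9
tcp_pos: [0.4797, 0.0597, 0.1138]
tool_rot: [-0.237, 0.971, 0.013, -0.008]
force: [-10.0, 34.9, 12.9]
finger_gap: 0.137
gripper_force: 118.4
```

```bash
python3 -c "
from h import *
st()"
```

```text
t 32.9 tcp [0.4797 0.0597 0.1138] ydir 117.4 q6 -2.19 F [-10.   34.9  12.9] gap 0.137
ang 205.1 r 0.0513 foot ang 202.6 r 0.0522 [ 8.61  2.34 -0.3 ]
```

step_arm(commands=[0, 0, 0, 0, 0, 0, 0, 0, 0, 0, 0, 0, 0, 0, 0, 0, 0, 0, 0, 0.003, 0, 0, 0, 0, 0, 0.006, 0, 0, 0, 0, 0.0005, 0.009, 0, 0, 0, 0, 0.001, 0.012, 0, 0, 0, 0, 0.0013, 0.0145, 0, 0, 0, 0, 0.0013, 0.0145, 0, 0, 0, 0, 0.0013, 0.0145, 0, 0, 0, 0])

```text
t: 33.9
tcp_pos: [0.4784, 0.0652, 0.1139]
tool_rot: [-0.24, 0.971, 0.004, -0.002]
force: [-3.0, 11.8, 1.0]
finger_gap: 0.139
gripper_force: 99.8
```

```bash
python3 -c "
from h import *
st()"
```

```text
t 33.9 tcp [0.4784 0.0652 0.1139] ydir 117.8 q6 -2.16 F [-3.  11.8  1. ] gap 0.139
ang 198.9 r 0.0505 foot ang 198.1 r 0.0508 [ 2.86  0.66 -0.05]
```

step_arm(commands=[0, 0.002, 0, 0, 0, 0, 0, 0.004, 0, 0, 0, 0, 0, 0.005, 0, 0, 0, 0, 0, 0.005, -0.008, 0, 0, 0, 0, 0.005, -0.018, 0, 0, 0, 0, 0.005, -0.03, 0, 0, 0, 0, 0.005, -0.045, 0, 0, 0, 0, 0.005, -0.06, 0, 0, 0, 0, 0.005, -0.072, 0, 0, 0, 0, 0.005, -0.08, 0, 0, 0])

```text
t: 34.9
tcp_pos: [0.4811, 0.0647, 0.1967]
tool_rot: [-0.242, 0.97, -0.002, 0.002]
force: [0.0, -0.4, -1.8]
finger_gap: 0.14
gripper_force: 97.8
```

```bash
python3 -c "
from h import *
st();go((.522,.382,.20,100))
s=snap('top');c=snap('scene');p=manip.sense()['tcp_pos']
for z in(-.087,0.,): print(proj(c,p+[0,0,z]).round(1))
u=proj(c,p-[0,0,.07]).astype(int);w=80
x0,y0=u-40;print(x0,y0)
cv2.imwrite('pics/i1.png',cv2.resize(c['pixels'][y0:y0+80,x0:x0+80],(560,560),interpolation=2))
"
```

```text
t 34.9 tcp [0.4811 0.0647 0.1967] ydir 118.1 q6 -2.15 F [ 0.  -0.4 -1.8] gap 0.140
ang 200.5 r 0.0481 foot ang 200.9 r 0.0478 [ 0.01 -0.04 -0.03]
t 34.9 tcp [0.4811 0.0647 0.1967] ydir 118.1 q6 -2.15 F [ 0.  -0.4 -1.8] gap 0.140
[-0.1854, 0.2608, -0.0038, -0.22, 0.22, 18.06]
[244.5 174.9]
[242.9 157.8]
204 131
```

View pics/i1.png

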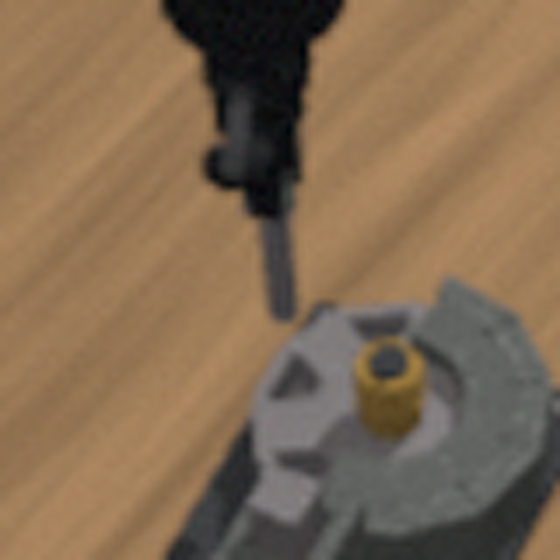

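step_arm(commands=[-0.008, 0.011, 0, 0, 0, 2, -0.027, 0.038, 0, 0, 0, 4, -0.05, 0.07, 0, 0, 0, 6, -0.075, 0.105, 0, 0, 0, 8, -0.1, 0.14, 0, 0, 0, 10, -0.125, 0.175, 0, 0, 0, 12, -0.15, 0.21, 0, 0, 0, 14, -0.17, 0.239, 0, 0, 0, 16, -0.182, 0.256, 0, 0, 0, 18, -0.1858, 0.2612, 0, 0, 0, 18])

```text
t: 36.0
tcp_pos: [0.5207, 0.3857, 0.1935]
tool_rot: [-0.089, 0.996, -0.0, 0.0]
force: [-0.2, -0.3, -1.2]
finger_gap: 0.136
gripper_force: 97.9
```

```bash
python3 -c "
from h import *
c=snap('scene');go((.522,.3825,.0975,100))"
```

```text
t 36.0 tcp [0.5207 0.3853 0.1936] ydir 100.2 q6 -1.28 F [ 0.1  0.8 -2.3] gap 0.138
[-0.0008, -0.003, 0.0961, -0.01, 0.0, 0.2]
```

step_arm(commands=[0, 0, 0, 0, 0, 0, 0, 0, 0.008, 0, 0, 0, 0, 0, 0.018, 0, 0, 0, 0, 0, 0.028, 0, 0, 0, 0, 0, 0.036, 0, 0, 0, 0, 0, 0.042, 0, 0, 0, 0, 0, 0.048, 0, 0, 0, 0, 0, 0.054, 0, 0, 0, 0, 0, 0.06, 0, 0, 0, 0, 0, 0.06, 0, 0, 0])

```text
t: 37.05
tcp_pos: [0.5202, 0.3836, 0.1333]
tool_rot: [-0.088, 0.996, -0.0, -0.001]
force: [0.2, -0.9, -1.2]
finger_gap: 0.139
gripper_force: 97.9
```

```bash
python3 -c "
from h import *
go((.522,.3825,.0975,100))"
```

```text
t 37.0 tcp [0.5202 0.3836 0.1333] ydir 100.0 q6 -1.28 F [ 0.2 -0.9 -1.2] gap 0.139
[-0.0017, -0.0013, 0.0358, -0.03, -0.1, 0.04]
```

step_arm(commands=[-0.001, -0.001, 0.004, 0, 0, 0, -0.001, -0.001, 0.008, 0, 0, 0, -0.001, -0.001, 0.012, 0, 0, 0, -0.001, -0.001, 0.017, 0, 0, 0, -0.001, -0.001, 0.022, 0, 0, 0, -0.001, -0.001, 0.027, 0, 0, 0, -0.001, -0.001, 0.031, 0, 0, 0, -0.001, -0.001, 0.034, 0, 0, 0, -0.001, -0.001, 0.035, 0, 0, 0, -0.001, -0.001, 0.035, 0, 0, 0])

```text
t: 38.05
tcp_pos: [0.5218, 0.383, 0.0992]
tool_rot: [-0.087, 0.996, -0.0, -0.0]
force: [-0.3, 1.0, -2.3]
finger_gap: 0.136
gripper_force: 97.9
```

step_arm(commands=[0, 0, 0, 0, 0, 0, 0, 0, 0, 0, 0, 0, 0, 0, 0, 0, 0, 0, 0, 0, 0, 0, 0, 0, 0, 0, 0, 0, 0, 0, 0, 0, 0, 0, 0, 0, 0, 0, -0.01, 0, 0, 0, 0, 0, -0.03, 0, 0, 0, 0, 0, -0.05, 0, 0, 0, 0, 0, -0.07, 0, 0, 0], jaw=55)

```text
t: 39.05
tcp_pos: [0.522, 0.3831, 0.1707]
tool_rot: [-0.087, 0.996, 0.0, 0.0]
force: [0.9, -0.1, -0.3]
finger_gap: 0.55
gripper_force: 0.0
```

step_arm(commands=[0, 0, -0.015, 0, 0, 0, 0, 0, -0.035, 0, 0, 0, 0, 0, -0.055, 0, 0, 0, 0, 0, -0.065, 0, 0, 0, 0, 0, -0.07, 0, 0, 0, 0, 0, -0.07, 0, 0, 0, 0, 0, -0.07, 0, 0, 0, 0, 0, -0.07, 0, 0, 0, 0, 0, -0.07, 0, 0, 0, 0, 0, -0.07, 0, 0, 0])

```text
t: 40.05
tcp_pos: [0.5217, 0.3829, 0.2386]
tool_rot: [-0.087, 0.996, -0.0, -0.001]
force: [-0.3, -0.0, 1.0]
finger_gap: 0.552
gripper_force: 0.0
```

```bash
python3 -c "
from h import *
s=snap('top')
# store x axis dir 11.15 ; y_dir along store x -> 11 or 191(-169). 
c=snap('scene')
g=lambda y:(.547-y*np.sin(np.radians(11.15)),-.0215+y*np.cos(np.radians(11.15)))
print(g(.003),g(-.135),manip.sense()['q'].round(2))
for y in(.003,-.135):
  x=g(y)
  for q,n in((s,'t'),(c,'s')):
    u=proj(q,(x[0],x[1],.122));v=u.astype(int)
    im=cv2.cvtColor(q['pixels'][v[1]-9:v[1]+10,v[0]-9:v[0]+10],6)
    m=(im>np.percentile(im,80)).astype(np.uint8);M=cv2.moments(m,True);
    cc=(v[0]-9+M['m10']/M['m00'],v[1]-9+M['m01']/M['m00']);print(n,u.round(1),np.round(cc,1),onz(q,*cc,.122).round(4))
go((*g(.003),.20,101),(*g(.003),.20,11))
"
```

```text
(np.float64(0.5464198653024823), np.float64(-0.01855662715023461)) (np.float64(0.5731060613882976), np.float64(-0.15395177823944245)) [ 0.46  0.55  1.36  0.    1.23 -1.29]
t [318.8 239.5] [318.3 239.2] [ 0.547  -0.0173  0.122 ]
s [244.4 200.9] [243.6 200.1] [ 0.5425 -0.0178  0.122 ]
t [372.2 230.1] [373.  229.1] [ 0.5757 -0.1561  0.122 ]
s [223.  237.7] [223.6 238. ] [ 0.5752 -0.1538  0.122 ]
t 40.1 tcp [0.5218 0.3829 0.2389] ydir 100.0 q6 -1.29 F [-0.1  0.4 -0.7] gap 0.551
[0.0457, -0.3996, 0.039, -0.01, -0.04, -0.97]
[0.0457, -0.3996, 0.039, -0.04, -0.02, 89.03]
```

step_arm(commands=[0.002, -0.015, 0, 0, 0, 0, 0.006, -0.055, 0.004, 0, 0, 0, 0.011, -0.1, 0.01, 0, 0, 0, 0.017, -0.15, 0.015, 0, 0, 0, 0.023, -0.2, 0.02, 0, 0, 0, 0.029, -0.25, 0.025, 0, 0, 0, 0.034, -0.3, 0.03, 0, 0, 0, 0.04, -0.345, 0.035, 0, 0, -1, 0.044, -0.383, 0.039, 0, 0, -1, 0.0457, -0.399, 0.039, 0, 0, -1])

```text
t: 41.15
tcp_pos: [0.5459, -0.0221, 0.2]
tool_rot: [-0.094, 0.996, -0.0, -0.0]
force: [0.2, -0.2, -0.4]
finger_gap: 0.552
gripper_force: 0.0
```

step_arm(commands=[0, 0, 0, 0, 0, 0, 0, 0, 0.01, 0, 0, 0, 0, 0, 0.022, 0, 0, 0, 0, 0, 0.034, 0, 0, 0, 0, 0, 0.045, 0, 0, 0, 0, 0, 0.053, 0, 0, 0, 0, 0, 0.06, 0, 0, 0, 0, 0, 0.06, 0, 0, 0, 0, 0, 0.06, 0, 0, 0, 0, 0, 0.06, 0, 0, 0])

```text
t: 42.15
tcp_pos: [0.5468, -0.018, 0.1407]
tool_rot: [-0.096, 0.995, -0.0, 0.0]
force: [0.3, -0.4, 1.3]
finger_gap: 0.551
gripper_force: 0.0
```

```bash
python3 -c "
from h import *
go((.546,-.018,.098,101))"
```

```text
t 42.1 tcp [ 0.5468 -0.018   0.1407] ydir 101.0 q6 -2.00 F [ 0.3 -0.4  1.3] gap 0.551
[0.0008, 0.0002, 0.0427, -0.02, 0.05, 0.03]
```

step_arm(commands=[0, 0, 0.008, 0, 0, 0, 0, 0, 0.016, 0, 0, 0, 0, 0, 0.023, 0, 0, 0, 0, 0, 0.029, 0, 0, 0, 0, 0, 0.034, 0, 0, 0, 0, 0, 0.038, 0, 0, 0, 0, 0, 0.041, 0, 0, 0, 0, 0, 0.042, 0, 0, 0, 0, 0, 0.042, 0, 0, 0, 0, 0, 0.042, 0, 0, 0])

```text
t: 43.15
tcp_pos: [0.5466, -0.0179, 0.0985]
tool_rot: [-0.096, 0.995, -0.0, 0.0]
force: [0.1, -0.0, -0.1]
finger_gap: 0.548
gripper_force: 0.0
```

step_arm(commands=[0, 0, 0, 0, 0, 0, 0, 0, 0, 0, 0, 0, 0, 0, 0, 0, 0, 0, 0, 0, 0, 0, 0, 0, 0, 0, 0, 0, 0, 0, 0, 0, 0, 0, 0, 0, 0, 0, 0, 0, 0, 0, 0, 0, 0, 0, 0, 0, 0, 0, 0, 0, 0, 0, 0, 0, 0, 0, 0, 0], jaw=0, grip_force=70)

```text
t: 44.15
tcp_pos: [0.5466, -0.0177, 0.0987]
tool_rot: [-0.096, 0.995, 0.0, 0.0]
force: [-1.4, 1.2, 5.8]
finger_gap: 0.264
gripper_force: 68.8
```

```bash
python3 -c "
from h import *
go((.546,-.018,.20,101))"
```

```text
t 44.1 tcp [ 0.5466 -0.0177  0.0987] ydir 101.0 q6 -2.00 F [-1.4  1.2  5.8] gap 0.264
[0.0006, -0.0001, -0.1013, 0.0, 0.03, 0.03]
```

step_arm(commands=[0, 0, -0.004, 0, 0, 0, 0, 0, -0.01, 0, 0, 0, 0, 0, -0.018, 0, 0, 0, 0, 0, -0.028, 0, 0, 0, 0, 0, -0.04, 0, 0, 0, 0, 0, -0.054, 0, 0, 0, 0, 0, -0.07, 0, 0, 0, 0, 0, -0.085, 0, 0, 0, 0, 0, -0.096, 0, 0, 0, 0, 0, -0.101, 0, 0, 0])

```text
t: 45.15
tcp_pos: [0.547, -0.018, 0.2011]
tool_rot: [-0.096, 0.995, -0.0, 0.001]
force: [-0.4, 0.0, -3.3]
finger_gap: 0.266
gripper_force: 68.6
```

```bash
python3 -c "
from h import *
go((.515,-.415,.20,96),(.515,-.415,.06,96))"
```

```text
t 45.1 tcp [ 0.547  -0.018   0.2011] ydir 101.0 q6 -2.00 F [-0.4  0.  -3.3] gap 0.266
[0.1075, -0.3835, 0.0012, -0.06, 0.14, 5.04]
[0.1078, -0.3833, 0.1412, -0.06, 0.14, 5.04]
```

step_arm(commands=[0.004, -0.015, 0, 0, 0, 0.5, 0.015, -0.053, 0, 0, 0, 1, 0.028, -0.1, 0, 0, 0, 2, 0.041, -0.147, 0, 0, 0, 2.5, 0.054, -0.194, 0, 0, 0, 3, 0.067, -0.241, 0, 0, 0, 3.5, 0.08, -0.287, 0, 0, 0, 4, 0.093, -0.333, 0, 0, 0, 4.5, 0.104, -0.37, 0, 0, 0, 5, 0.1075, -0.3835, 0, 0, 0, 5])

```text
t: 46.15
tcp_pos: [0.5123, -0.4206, 0.1981]
tool_rot: [-0.05, 0.999, -0.001, -0.0]
force: [-0.5, 0.4, -3.3]
finger_gap: 0.267
gripper_force: 69.2
```

step_arm(commands=[0, 0, 0, 0, 0, 0, 0, 0, 0.015, 0, 0, 0, 0, 0, 0.032, 0, 0, 0, 0, 0, 0.05, 0, 0, 0, 0, 0, 0.068, 0, 0, 0, 0, 0, 0.086, 0, 0, 0, 0, 0, 0.103, 0, 0, 0, 0, 0, 0.117, 0, 0, 0, 0, 0, 0.127, 0, 0, 0, 0, 0, 0.132, 0, 0, 0])

```text
t: 47.15
tcp_pos: [0.514, -0.4136, 0.0662]
tool_rot: [-0.053, 0.999, 0.001, -0.001]
force: [-0.8, -1.1, -3.5]
finger_gap: 0.265
gripper_force: 69.4
```

```bash
python3 -c "
from h import *
go((.515,-.415,.057,96))"
```

```text
t 47.1 tcp [ 0.514  -0.4136  0.0662] ydir 96.1 q6 -2.52 F [-0.8 -1.1 -3.5] gap 0.265
[-0.0008, -0.0015, 0.0092, 0.11, -0.07, 0.08]
```

step_arm(commands=[0, 0, 0.002, 0, 0, 0, 0, 0, 0.004, 0, 0, 0, 0, 0, 0.006, 0, 0, 0, 0, 0, 0.007, 0, 0, 0, 0, 0, 0.008, 0, 0, 0, 0, 0, 0.009, 0, 0, 0, 0, 0, 0.009, 0, 0, 0, 0, 0, 0.0095, 0, 0, 0, 0, 0, 0.0095, 0, 0, 0, 0, 0, 0.0095, 0, 0, 0])

```text
t: 48.15
tcp_pos: [0.5143, -0.4149, 0.0578]
tool_rot: [-0.053, 0.999, -0.0, 0.0]
force: [-0.3, 0.0, -3.7]
finger_gap: 0.266
gripper_force: 69.4
```

step_arm(commands=[0, 0, 0, 0, 0, 0, 0, 0, 0, 0, 0, 0, 0, 0, 0, 0, 0, 0, 0, 0, 0, 0, 0, 0, 0, 0, 0, 0, 0, 0, 0, 0, 0, 0, 0, 0, 0, 0, -0.01, 0, 0, 0, 0, 0, -0.03, 0, 0, 0, 0, 0, -0.055, 0, 0, 0, 0, 0, -0.075, 0, 0, 0], jaw=55)

```text
t: 49.15
tcp_pos: [0.5147, -0.4152, 0.1348]
tool_rot: [-0.053, 0.999, -0.001, 0.0]
force: [0.3, -1.0, -0.4]
finger_gap: 0.547
gripper_force: 0.0
```

step_arm(commands=[0, 0, -0.015, 0, 0, 0, 0, 0, -0.035, 0, 0, 0, 0, 0, -0.055, 0, 0, 0, 0, 0, -0.065, 0, 0, 0, 0, 0, -0.07, 0, 0, 0, 0, 0, -0.07, 0, 0, 0, 0, 0, -0.07, 0, 0, 0, 0, 0, -0.07, 0, 0, 0, 0, 0, -0.07, 0, 0, 0, 0, 0, -0.07, 0, 0, 0])

```text
t: 50.15
tcp_pos: [0.5141, -0.4147, 0.2021]
tool_rot: [-0.053, 0.999, 0.0, -0.0]
force: [-0.3, -0.5, -0.2]
finger_gap: 0.547
gripper_force: 0.0
```

```bash
python3 -c "
from h import *
go((.574,-.154,.20,101),(.574,-.154,.098,101))"
```

```text
t 50.1 tcp [ 0.5141 -0.4147  0.2021] ydir 96.0 q6 -2.52 F [-0.3 -0.5 -0.2] gap 0.547
[-0.0869, 0.2529, 0.0023, 0.06, -0.04, -4.97]
[-0.087, 0.2528, 0.1043, 0.06, -0.04, -4.97]
```

step_arm(commands=[-0.004, 0.012, 0, 0, 0, -0.5, -0.012, 0.035, 0, 0, 0, -1, -0.022, 0.065, 0, 0, 0, -2, -0.034, 0.1, 0, 0, 0, -2.5, -0.047, 0.136, 0, 0, 0, -3, -0.059, 0.171, 0, 0, 0, -3.5, -0.07, 0.204, 0, 0, 0, -4, -0.079, 0.23, 0, 0, 0, -4.5, -0.085, 0.247, 0, 0, 0, -5, -0.087, 0.2528, 0, 0, 0, -5])

```text
t: 51.15
tcp_pos: [0.5744, -0.152, 0.2029]
tool_rot: [-0.098, 0.995, 0.0, -0.0]
force: [-0.1, 0.8, 0.5]
finger_gap: 0.549
gripper_force: 0.0
```

step_arm(commands=[0, 0, 0, 0, 0, 0, 0, 0, 0.01, 0, 0, 0, 0, 0, 0.022, 0, 0, 0, 0, 0, 0.034, 0, 0, 0, 0, 0, 0.045, 0, 0, 0, 0, 0, 0.053, 0, 0, 0, 0, 0, 0.06, 0, 0, 0, 0, 0, 0.06, 0, 0, 0, 0, 0, 0.06, 0, 0, 0, 0, 0, 0.06, 0, 0, 0])

```text
t: 52.15
tcp_pos: [0.5747, -0.1544, 0.1433]
tool_rot: [-0.096, 0.995, -0.0, 0.001]
force: [0.5, 0.4, 0.7]
finger_gap: 0.546
gripper_force: 0.0
```

```bash
python3 -c "
from h import *
go((.574,-.154,.0985,101))"
```

```text
t 52.1 tcp [ 0.5747 -0.1544  0.1433] ydir 101.0 q6 -2.21 F [0.5 0.4 0.7] gap 0.546
[0.0006, 0.0006, 0.0448, -0.04, 0.05, 0.05]
```

step_arm(commands=[0, 0, 0.008, 0, 0, 0, 0, 0, 0.016, 0, 0, 0, 0, 0, 0.024, 0, 0, 0, 0, 0, 0.03, 0, 0, 0, 0, 0, 0.036, 0, 0, 0, 0, 0, 0.04, 0, 0, 0, 0, 0, 0.043, 0, 0, 0, 0, 0, 0.0445, 0, 0, 0, 0, 0, 0.0445, 0, 0, 0, 0, 0, 0.0445, 0, 0, 0])

```text
t: 53.15
tcp_pos: [0.5744, -0.1544, 0.0985]
tool_rot: [-0.096, 0.995, -0.0, 0.0]
force: [0.2, 0.5, -0.5]
finger_gap: 0.551
gripper_force: 0.0
```

step_arm(commands=[0, 0, 0, 0, 0, 0, 0, 0, 0, 0, 0, 0, 0, 0, 0, 0, 0, 0, 0, 0, 0, 0, 0, 0, 0, 0, 0, 0, 0, 0, 0, 0, 0, 0, 0, 0, 0, 0, 0, 0, 0, 0, 0, 0, 0, 0, 0, 0, 0, 0, 0, 0, 0, 0, 0, 0, 0, 0, 0, 0], jaw=0)

```text
t: 54.15
tcp_pos: [0.5744, -0.1542, 0.0987]
tool_rot: [-0.096, 0.995, 0.0, 0.0]
force: [-0.7, 0.6, 5.6]
finger_gap: 0.265
gripper_force: 68.8
```

step_arm(commands=[0, 0, -0.004, 0, 0, 0, 0, 0, -0.01, 0, 0, 0, 0, 0, -0.018, 0, 0, 0, 0, 0, -0.028, 0, 0, 0, 0, 0, -0.04, 0, 0, 0, 0, 0, -0.054, 0, 0, 0, 0, 0, -0.07, 0, 0, 0, 0, 0, -0.085, 0, 0, 0, 0, 0, -0.096, 0, 0, 0, 0, 0, -0.101, 0, 0, 0])

```text
t: 55.15
tcp_pos: [0.575, -0.1546, 0.2013]
tool_rot: [-0.096, 0.995, -0.001, 0.001]
force: [0.3, 0.2, -2.5]
finger_gap: 0.268
gripper_force: 68.5
```

```bash
python3 -c "
from h import *
go((.515,-.31,.20,96),(.515,-.31,.058,96))"
```

```text
t 55.1 tcp [ 0.575  -0.1546  0.2013] ydir 101.0 q6 -2.21 F [ 0.3  0.2 -2.5] gap 0.268
[0.0886, -0.141, 0.0014, -0.1, 0.14, 5.04]
[0.0889, -0.1407, 0.1434, -0.1, 0.14, 5.04]
```

step_arm(commands=[0.004, -0.006, 0, 0, 0, 0.5, 0.011, -0.018, 0, 0, 0, 1, 0.022, -0.035, 0, 0, 0, 2, 0.034, -0.054, 0, 0, 0, 2.5, 0.047, -0.074, 0, 0, 0, 3, 0.059, -0.094, 0, 0, 0, 3.5, 0.071, -0.112, 0, 0, 0, 4, 0.08, -0.128, 0, 0, 0, 4.5, 0.086, -0.138, 0, 0, 0, 5, 0.0887, -0.141, 0, 0, 0, 5])

```text
t: 56.15
tcp_pos: [0.5136, -0.3112, 0.1989]
tool_rot: [-0.052, 0.999, 0.0, -0.0]
force: [-0.5, -0.3, -4.5]
finger_gap: 0.266
gripper_force: 68.7
```

step_arm(commands=[0, 0, 0, 0, 0, 0, 0, 0, 0.015, 0, 0, 0, 0, 0, 0.032, 0, 0, 0, 0, 0, 0.05, 0, 0, 0, 0, 0, 0.068, 0, 0, 0, 0, 0, 0.086, 0, 0, 0, 0, 0, 0.103, 0, 0, 0, 0, 0, 0.117, 0, 0, 0, 0, 0, 0.127, 0, 0, 0, 0, 0, 0.133, 0, 0, 0])

```text
t: 57.15
tcp_pos: [0.5142, -0.3091, 0.0655]
tool_rot: [-0.053, 0.999, 0.0, -0.0]
force: [0.1, -0.0, -3.6]
finger_gap: 0.269
gripper_force: 68.7
```

```bash
python3 -c "
from h import *
go((.515,-.31,.0575,96))"
```

```text
t 57.1 tcp [ 0.5142 -0.3091  0.0655] ydir 96.1 q6 -2.40 F [ 0.1 -0.  -3.6] gap 0.269
[-0.0007, -0.001, 0.008, 0.04, -0.03, 0.07]
```

step_arm(commands=[0, 0, 0.002, 0, 0, 0, 0, 0, 0.004, 0, 0, 0, 0, 0, 0.006, 0, 0, 0, 0, 0, 0.007, 0, 0, 0, 0, 0, 0.008, 0, 0, 0, 0, 0, 0.008, 0, 0, 0, 0, 0, 0.0085, 0, 0, 0, 0, 0, 0.0085, 0, 0, 0, 0, 0, 0.0085, 0, 0, 0, 0, 0, 0.0085, 0, 0, 0])

```text
t: 58.15
tcp_pos: [0.5142, -0.3097, 0.0579]
tool_rot: [-0.053, 0.999, -0.0, 0.0]
force: [-0.9, -0.0, -2.1]
finger_gap: 0.269
gripper_force: 68.7
```

step_arm(commands=[0, 0, 0, 0, 0, 0, 0, 0, 0, 0, 0, 0, 0, 0, 0, 0, 0, 0, 0, 0, 0, 0, 0, 0, 0, 0, 0, 0, 0, 0, 0, 0, 0, 0, 0, 0, 0, 0, -0.01, 0, 0, 0, 0, 0, -0.03, 0, 0, 0, 0, 0, -0.055, 0, 0, 0, 0, 0, -0.075, 0, 0, 0], jaw=55)

```text
t: 59.15
tcp_pos: [0.5145, -0.3099, 0.1346]
tool_rot: [-0.053, 0.999, -0.0, 0.0]
force: [-0.1, -0.4, 0.0]
finger_gap: 0.554
gripper_force: 0.0
```

step_arm(commands=[0, 0, -0.015, 0, 0, 0, 0.03, 0, -0.04, 0, 0, 0, 0.06, 0, -0.065, 0, 0, 0, 0.08, 0, -0.09, 0, 0, 0, 0.1, 0, -0.11, 0, 0, 0, 0.11, 0.03, -0.12, 0, 0, 0, 0.11, 0.07, -0.12, 0, 0, 0, 0.11, 0.12, -0.12, 0, 0, 0, 0.11, 0.16, -0.12, 0, 0, 0, 0.11, 0.18, -0.12, 0, 0, 0])

```text
t: 60.15
tcp_pos: [0.3841, -0.1388, 0.2533]
tool_rot: [-0.053, 0.999, 0.001, -0.0]
force: [0.8, -0.5, -0.2]
finger_gap: 0.551
gripper_force: 0.0
```

```bash
python3 -c "
from h import *
st();s=snap('top');c=snap('scene')
a=cv2.resize(s['pixels'][160:300,100:500],(800,280),interpolation=2)
b=cv2.resize(c['pixels'][80:350,110:370],(308,320),interpolation=2)
b2=cv2.resize(c['pixels'][95:165,280:350],(320,320),interpolation=2)
o=np.zeros((600,800,3),np.uint8);o[:280]=a;o[280:,:308]=b;o[280:,400:720]=b2
cv2.imwrite('pics/z.png',o)"
```

```text
t 60.1 tcp [ 0.3841 -0.1388  0.2533] ydir 96.1 q6 -2.30 F [ 0.8 -0.5 -0.2] gap 0.551
ang 237.2 r 0.2622 foot ang 237.1 r 0.2621 [-0.01  0.02  0.03]
```

View pics/z.png

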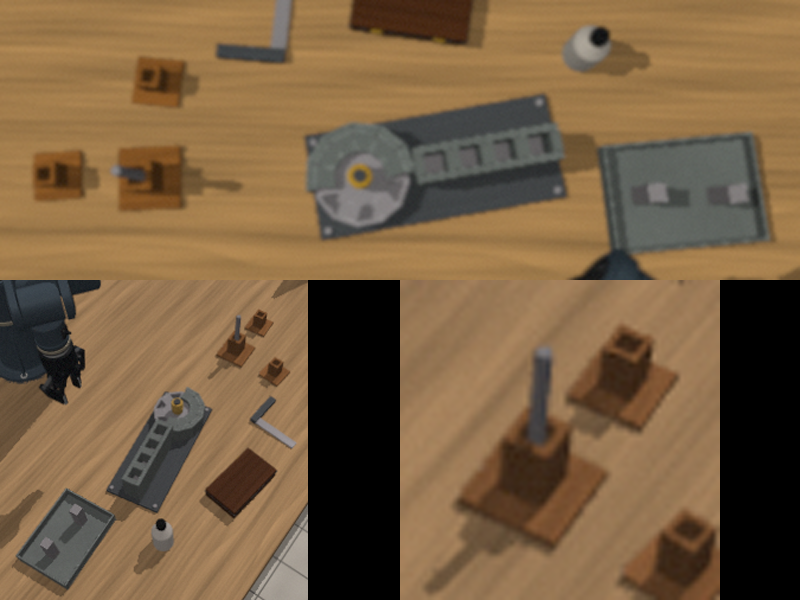

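The picture shows both gauges standing in the tray (about (657,193) and (738,193) in the upper strip). All four wells are empty with their raised floors visible, the bar is in its holder at (541,390), and the bystanders are unmoved.

```bash
python3 -c "
from station import manip
print(manip.sign_off())"
```

```text
the job is handed in; nothing more can be done
None
```

I handed in the job at about 60 s. The collar was levered round until it hit its stop (36 N), so the lift should be fully up. The bar is back in its holder, both gauges that were present stand in the tray, and the case, oil bottle and try square look unmoved; `sign_off` returned no verdict.

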